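# Make up two repair kits in compartment trays

### The arm

A 7-joint arm with a two-finger parallel gripper is mounted at the origin on the work surface; the furniture and walls round the work are solid. World frame = base frame: x ahead of the robot, y to its left, z up, the work surface at z = 0. Lengths are in m, angles in rad, forces in N, time in s.
With the tool pointing down it reaches from about 0.35 to 0.9 m from the base axis. Payload 8.1 kg.
Tool frame: the origin (TCP) lies between the finger pads; the fingertips stand 14 mm ahead of it and the grasp point (between the pads) lies 5 mm behind it (bot.finger_overhang is the distance from the TCP to the fingertips, in m); x points along the fingers, y is the direction in which the jaws open and shut, and the axes are right-handed (so a half turn about x gives the same grasp; the last joint's range is limited). The gripper opens to 92 mm and grips with 3 to 60 N. Pads are 19 mm wide; open, the fingers measure 130 mm over their backs; the gripper's body (75 mm by 190 mm) begins 47 mm behind the grasp point.
Start: joints at [1.114, 0.434, 0.025, 1.573, -0.012, 1.134, -0.075], TCP at [0.217, -0.586, 0.241] pointing down, gripper open.
Joint ranges: [-2.62, 2.62], [-0.44, 2.09], [-1.27, 1.32], [0.08, 2.57], [-1.32, 4.46], [0.12, 2], [-2.74, 2.74]. Speed limits (rad/s): [2.22, 2.22, 3.01, 3.01, 3.14, 3.14, 3.14].

### API

Orientations are given as a rotation vector (axis times angle).
In Python, from bench import bot gives the robot as it stands.
- The arm moves only by the shell command python3 -m creep 'ROWS'. ROWS is JSON, one flat list of numbers, 7 for each row, row after row: the shift along the tool's x, y, z in m, then the turn, a rotation vector about the tool's x, y, z in rad, then the opening, from 0 (shut) to 1 (fully open). In form: [tx, ty, tz, rx, ry, rz, jaw, tx, ty, tz, rx, ry, rz, jaw, ...]. A call has exactly 8 rows; each row shifts and turns the pose as measured when the row begins, along the tool's axes as they then stand; what a row does not reach is not made up. A row lasts 1/12 s, in which the tool goes at most 41.7 mm and 7.16 degrees, less where a joint would pass 70% of its speed; a pose out of reach is approached as far as the arm can. A call is refused whole if a number of a shift passes 0.0417 or a number of a turn 0.125, either way. A call with a gripper value outside its range is refused whole. The fingers move at their own pace and stop on an object; the grip force is fixed at half the most. Time passes only in rows, so rows that do not move let the fingers close, or fill a call up. It gives the time, the measured TCP pose, the force and the opening at its end, in the units of the state.
- bot.read_state(): the state, without advancing time (a new reading comes with each control period).
- bot.read_camera(name): name is "side" or "top"; returns a dict with "image" (400x640x3 uint8, blue, green, red), "depth" (400x640 float32, m along the optical axis (not along the pixel's ray), 0 where there is no reading), "intrinsics" (3x3 intrinsics, pixels), "view" (4x4, takes a point from world to camera coordinates). Camera axes: x right, y down, z forward; pixel columns grow to the right and rows downward; lengths in m; the calibration is good to about 2 mm. A picture is of the moment at which its call begins.
- bot.close_job(): hands the job in, once; it reports no verdict.
The state is a dict: "clock": time; "joint_positions": joint angles; "joint_vel": joint speeds; "joint_efforts": joint torques, N m; "eef_pos": TCP position; "tool_rot": TCP orientation; "ft_force": force on the tool from outside, world axes, zero at the start; "wrist_torque": the same for the moment, N m; "grip_width": opening from 0.0 (shut) to 1.0 (fully open).
Only numpy, scipy, OpenCV 4.12 (cv2) and the standard library are available. Lean on these libraries where they do the work, as an engineer would, in place of code of your own. Each camera call takes 0.05 s, during which the arm holds its last target.

### The job

Make up the two kits from the stock on the table: in the long tray the roll of tape goes in the compartment beside the handle, a thread spool in the middle one and the wide low jar in the one farthest from the handle; in the short tray the tall narrow jar goes beside the handle and the other spool in the other compartment. Set each thing upright (the tape flat) on the tray's floor, in the middle of its compartment. Leave the medium-sized jar standing where it is.

Things in the scene. Friction and masses are not known exactly. Their poses are not given: they have to be found in the camera images.
- long_tray: Grey open tray, plain wooden floor, fixed; 226 mm along its y, 132 along x; walls 18 high, 4 thick; floor top 4 mm above the table. Steel bow handle sticks out 26 mm from its +y end. Three compartments in a row along y, each 70 (y) by 124 mm (x) inside, middles at x = 0, y = +74 mm (beside the handle), 0 (middle) and -74 mm (far end). Origin: centre of the underside, z up. Fingers have most room opening along its x.
- short_tray: Grey open tray, plain wooden floor, fixed; 152 mm along its y, 132 along x; walls 18 high, 4 thick; floor top 4 mm above the table. Steel bow handle sticks out 26 mm from its +y end. Two compartments in a row along y, each 70 (y) by 124 mm (x) inside, middles at x = 0, y = +37 mm (beside the handle) and -37 mm (far end). Origin: centre of the underside, z up. Fingers have most room opening along its x.
- tape_roll_mid (a point): Small dark roll of tape lying flat, 51 to 53 mm across, 19 mm high; its hole is closed to fingers, so grip it across the outside. This point is its centre, half-way up; z up along its axis.
- wide_jar_mid (a point): Widest and lowest of the three screw-top jars, 51 mm across, 61 mm high, standing upright. This point is its centre, half-way up; z up along its axis.
- narrow_jar_mid (a point): Narrowest and tallest of the three screw-top jars, 35 mm across, 81 mm high, standing upright. This point is its centre, half-way up; z up along its axis.
- spool_a_mid (a point): Thread spool with white rims, standing upright, 34 mm across, 48 mm high; same shape as the other spool and interchangeable with it. This point is its centre, half-way up; z up along its axis.
- spool_b_mid (a point): Thread spool with white rims, standing upright, 34 mm across, 48 mm high; same shape as the other spool and interchangeable with it. This point is its centre, half-way up; z up along its axis.
- medium_jar_mid (a point): Middle-sized screw-top jar, 47 mm across, 76 mm high, standing loose among the stock; not part of the kits. This point is its centre, half-way up; z up along its axis.
Things that resemble listed ones, but are neither listed nor needed, are in the scene too. What is shaped like the part that bears spool_b_mid but red or turquoise is not meant.

How it is judged:
At the end, for the whole second after the job is handed in: All five things stand in their named compartments of the named trays (spools either way): centre within 15 mm of the compartment's middle along and across the tray, resting on its floor within 5 mm, upright within 0.15 rad, at rest; the medium jar within 20 mm of its start (x of tape_roll_mid in the frame of long_tray between -0.015 and 0.015 m and y of tape_roll_mid in the frame of long_tray between 0.059 and 0.089 m and height (world z) of tape_roll_mid between 0.0085 and 0.0185 m and angle between each of tape_roll_mid, wide_jar_mid, narrow_jar_mid's own z axis and vertical below 0.15 rad and linear speed of each of tape_roll, wide_jar, narrow_jar below 0.02 m/s and x of wide_jar_mid in the frame of long_tray between -0.015 and 0.015 m and y of wide_jar_mid in the frame of long_tray between -0.089 and -0.059 m and height (world z) of wide_jar_mid between 0.0295 and 0.0395 m and x of narrow_jar_mid in the frame of short_tray between -0.015 and 0.015 m and y of narrow_jar_mid in the frame of short_tray between 0.022 and 0.052 m and height (world z) of narrow_jar_mid between 0.0395 and 0.0495 m and (((x of spool_a_mid in the frame of long_tray between -0.015 and 0.015 m and y of spool_a_mid in the frame of long_tray between -0.015 and 0.015 m and height (world z) of spool_a_mid between 0.023 and 0.033 m and angle between spool_a_mid's own z axis and vertical below 0.15 rad and linear speed of spool_a below 0.02 m/s) and (x of spool_b_mid in the frame of short_tray between -0.015 and 0.015 m and y of spool_b_mid in the frame of short_tray between -0.052 and -0.022 m and height (world z) of spool_b_mid between 0.023 and 0.033 m and angle between spool_b_mid's own z axis and vertical below 0.15 rad and linear speed of spool_b below 0.02 m/s)) or ((x of spool_b_mid in the frame of long_tray between -0.015 and 0.015 m and y of spool_b_mid in the frame of long_tray between -0.015 and 0.015 m and height (world z) of spool_b_mid between 0.023 and 0.033 m and angle between spool_b_mid's own z axis and vertical below 0.15 rad and linear speed of spool_b below 0.02 m/s) and (x of spool_a_mid in the frame of short_tray between -0.015 and 0.015 m and y of spool_a_mid in the frame of short_tray between -0.052 and -0.022 m and height (world z) of spool_a_mid between 0.023 and 0.033 m and angle between spool_a_mid's own z axis and vertical below 0.15 rad and linear speed of spool_a below 0.02 m/s))) and distance of medium_jar_mid from where it was at the start of the episode below 0.02 m); the robot touches nothing.
It fails at once if the medium jar is moved more than 20 mm or tipped over (distance of medium_jar_mid from where it was at the start of the episode above 0.02 m or angle between medium_jar_mid's own z axis and vertical above 0.5 rad).
It also fails if it takes over 120 s, if anything falls off the work surface, if the arm or the gripper's body presses on something with over 40 N, if the wrist force passes 120 N, or if a joint passes its speed limit or range.

## Working session

There is one attempt and no reset: what is moved stays moved. The work goes in short steps, Python scripts to look and compute and a shell command to move; the robot and the scene stay as the last step left them, time stands still between calls to the robot, and variables do not carry over. Pictures are saved under pics/ and viewed, and the job is handed in when it is done.

```bash
ls; mkdir -p pics; python3 - <<'E'
from bench import bot
import cv2,numpy as np
s=bot.read_state(); print({k:np.round(v,4).tolist() for k,v in s.items()}, bot.finger_overhang)
for n in("top","side"):
    c=bot.read_camera(n); cv2.imwrite(f"pics/{n}0.png",c["image"]); np.savez(f"{n}0.npz",**c)
    print(n,c["intrinsics"].round(1).tolist(),c["view"].round(3).tolist())
E
```

```text
pics
{'clock': 0.0, 'joint_positions': [1.1144, 0.4352, 0.025, 1.5741, -0.0116, 1.134, -0.0751], 'joint_vel': [-0.0007, 0.0013, -0.0018, 0.001, 0.0002, 0.0001, 0.0008], 'joint_efforts': [-0.0003, -66.7855, 0.9841, -31.4469, -0.0608, 0.0429, 0.0001], 'eef_pos': [0.2163, -0.5859, 0.24], 'tool_rot': [2.0291, 0.3642, -2.0299], 'ft_force': [-0.256, -0.4033, 0.1233], 'wrist_torque': [0.0006, 0.0121, -0.0058], 'grip_width': 0.9979} 0.014
top [[491.9, 0.0, 323.3], [0.0, 491.9, 200.3], [0.0, 0.0, 1.0]] [[0.025, -1.0, -0.005, -0.025], [-0.996, -0.024, -0.082, 0.473], [0.082, 0.007, -0.997, 1.366], [0.0, 0.0, 0.0, 1.0]]
side [[510.9, 0.0, 324.4], [0.0, 510.9, 199.1], [0.0, 0.0, 1.0]] [[-0.842, -0.54, 0.008, 0.383], [-0.276, 0.418, -0.865, 0.202], [0.464, -0.73, -0.501, 1.156], [0.0, 0.0, 0.0, 1.0]]
```

View pics/top0.png

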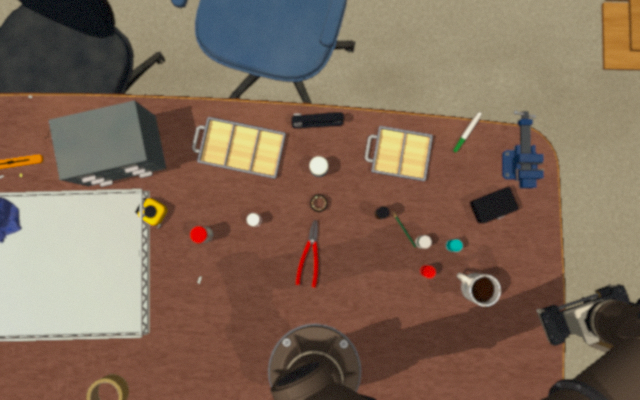

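View pics/side0.png

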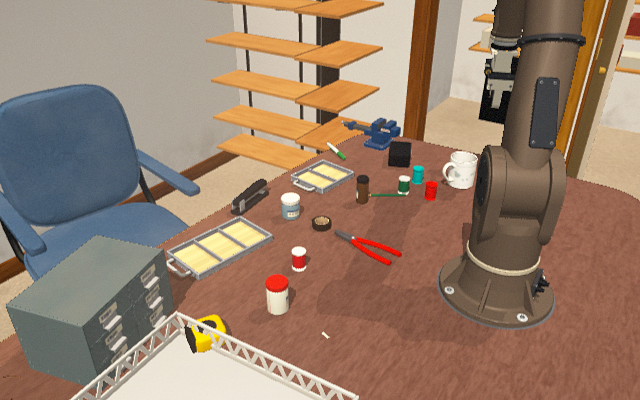

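```bash
python3 - <<'E'
import cv2,numpy as np
t=cv2.imread("pics/top0.png"); s=cv2.imread("pics/side0.png")
a=cv2.resize(s[150:250,240:440],None,fx=4,fy=4,interpolation=cv2.INTER_CUBIC); 
cv2.imwrite("pics/c1.png",a)
b=cv2.resize(s[190:320,240:340],None,fx=4,fy=4,interpolation=cv2.INTER_CUBIC); cv2.imwrite("pics/c2.png",b)
c=cv2.resize(t[110:290,185:485],None,fx=2.6,fy=2.6,interpolation=cv2.INTER_CUBIC); cv2.imwrite("pics/c3.png",c)
E
```

```text
(no output)
```

View pics/c1.png

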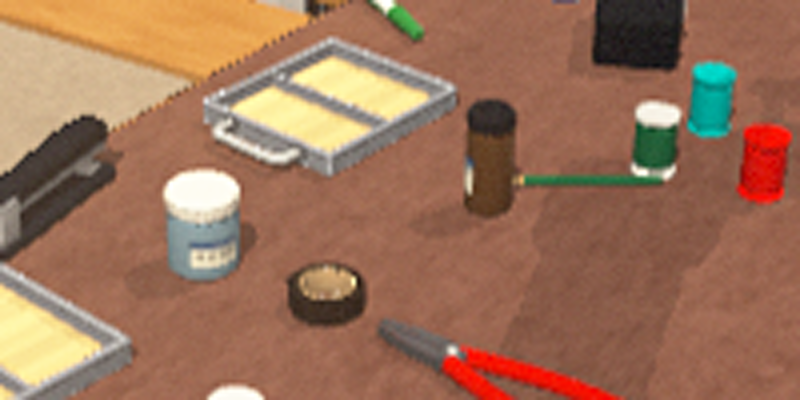

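View pics/c2.png

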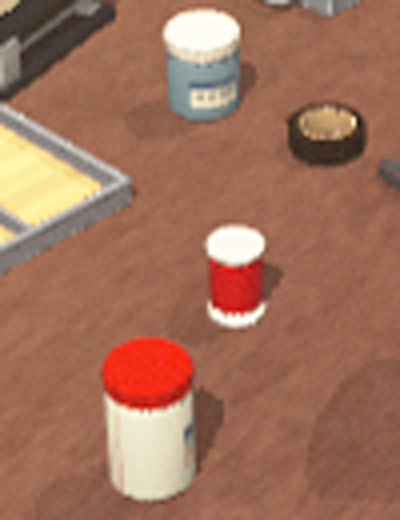

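View pics/c3.png

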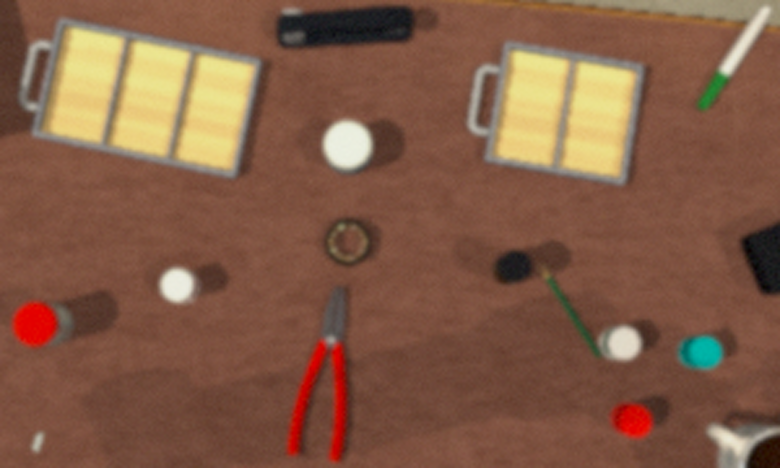

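```bash
cat > h.py <<'E'
import cv2,numpy as np
from bench import bot
def cloud(c):
    d=c["depth"].astype(float);K=c["intrinsics"];V=c["view"]
    v,u=np.mgrid[:d.shape[0],:d.shape[1]]
    P=np.stack([(u-K[0,2])/K[0,0]*d,(v-K[1,2])/K[1,1]*d,d],-1)
    W=(P-V[:3,3])@V[:3,:3]
    W[d==0]=np.nan
    return W
def ray(c,uv,z):
    K=c["intrinsics"];V=c["view"];R=V[:3,:3]
    o=-R.T@V[:3,3];uv=np.atleast_2d(uv).astype(float)
    r=np.c_[(uv[:,0]-K[0,2])/K[0,0],(uv[:,1]-K[1,2])/K[1,1],np.ones(len(uv))]@R
    return o+r*((z-o[2])/r[:,2])[:,None]
def disc(c,uv,z,r=22,tol=.010):
    W=cloud(c);u,v=uv
    m=np.zeros(W.shape[:2],np.uint8)
    m[v-r:v+r,u-r:u+r]=1
    m&=(np.abs(W[...,2]-z)<tol).astype(np.uint8)
    n,l,st,ce=cv2.connectedComponentsWithStats(m)
    k=1+np.argmax(st[1:,4]) ; q=l==k
    p=np.argwhere(q)[:,::-1]
    X=ray(c,p,z)
    return X.mean(0),np.ptp(X,0)[:2],len(p),np.nanmedian(W[q][:,2]),p.mean(0)
def load(n):
    return dict(np.load(n))
E
python3 - <<'E'
from h import *
c=load("top0.npz");W=cloud(c);s=load("side0.npz");Ws=cloud(s)
print("table z",[W[y,x].round(3).tolist() for x,y in((280,200),(350,240),(230,250))])
for n,u,z in [("blue jar",(318,165),.061),("redlid jar",(199,234),.076),("brown",(382,212),.081),("tape",(318,203),.019),("spool red",(253,219),.048),("spool green",(425,242),.048)]:
    w=W[u[1]-20:u[1]+20,u[0]-20:u[0]+20,2]; print(n,"maxz",np.nanpercentile(w,99.5).round(4),np.nanmax(w).round(4))
    try:
        r=disc(c,u,z); print("   ",[np.round(a,4).tolist() for a in r])
    except Exception as e: print(e)
for n,u,z,r in [("blue jar",(290,206),.061,22),("redlid",(277,295),.076,28),("brown",(362,190),.081,22),("tape",(321,223),.019,18),("spool red",(299,259),.048,18),("spool green",(404,185),.048,18)]:
    w=Ws[u[1]-20:u[1]+20,u[0]-20:u[0]+20,2]; print(n,"side maxz",np.nanpercentile(w,99.5).round(4))
E
```

```text
table z [[0.472, 0.11, 0.001], [0.364, -0.091, 0.004], [0.327, 0.247, 0.005]]
blue jar maxz 0.0665 0.0696
    [[0.5652, 0.0019, 0.061], [0.0476, 0.0472], 266, 0.0609, [318.5338, 165.5038]]
redlid jar maxz 0.0808 0.0828
    [[0.3682, 0.3194, 0.076], [0.0457, 0.0462], 244, 0.0757, [198.5246, 234.4262]]
brown maxz 0.0854 0.0876
    [[0.44, -0.1747, 0.081], [0.0324, 0.0323], 134, 0.0812, [383.0373, 212.1194]]
tape maxz 0.0229 0.0256
    [[0.4655, 0.0001, 0.019], [0.0509, 0.0483], 152, 0.0184, [318.5066, 202.8487]]
spool red maxz 0.0525 0.0564
    [[0.4131, 0.1788, 0.048], [0.0305, 0.0332], 122, 0.0479, [252.9098, 219.459]]
spool green maxz 0.0521 0.0559
    [[0.3639, -0.2933, 0.048], [0.0303, 0.0355], 124, 0.0481, [424.629, 241.6532]]
blue jar side maxz 0.0627
redlid side maxz 0.0779
brown side maxz 0.0817
tape side maxz 0.0199
spool red side maxz 0.0767
spool green side maxz 0.0494
```

```bash
python3 - <<'E'
from h import *
c=load("top0.npz");s=load("side0.npz");W=cloud(c)
for n,u,z in [("blue",(290,200),.061),("redlid",(277,283),.076),("brown",(362,180),.081),("tape",(321,219),.019),("spR",(299,251),.048),("spG",(404,179),.048)]:
    r=disc(s,u,z,r=18,tol=.005); print(n,[np.round(a,4).tolist() for a in r])
hsv=cv2.cvtColor(c["image"],cv2.COLOR_BGR2HSV)
m=cv2.inRange(hsv,(15,50,170),(35,255,255)); m[:, :190]=0;m[:,440:]=0;m[:110]=0;m[190:]=0
n,l,st,ce=cv2.connectedComponentsWithStats(m)
print("yellow");cc=[]
for k in range(1,n):
    if st[k,4]>100:
        cn,_=cv2.findContours((l==k).astype(np.uint8),cv2.RETR_EXTERNAL,cv2.CHAIN_APPROX_NONE)
        X=ray(c,cn[0][:,0],.004)[:,:2]; R=cv2.minAreaRect((X*1000).astype(np.float32))
        print(st[k].tolist(),ray(c,ce[k],.004).round(4).tolist(),np.round(R[0],1),np.round(R[1],1),round(R[2],2)); 
# rim: low-saturation grey + yellow
hs,vs=hsv[...,1],hsv[...,2]
g=((hs<60)&(vs>90)).astype(np.uint8)*255|m
for nm,(x0,x1,y0,y1) in dict(long=(190,292,112,182),short=(362,440,120,186)).items():
    w=np.zeros_like(g);w[y0:y1,x0:x1]=g[y0:y1,x0:x1]
    w=cv2.morphologyEx(w,cv2.MORPH_OPEN,np.ones((5,5)) ) if 0 else w
    # drop the handle: opening with large kernel after filling
    cn,_=cv2.findContours(w,cv2.RETR_EXTERNAL,cv2.CHAIN_APPROX_NONE);q=max(cn,key=cv2.contourArea)
    f=np.zeros_like(g);cv2.drawContours(f,[q],-1,255,-1)
    f2=cv2.morphologyEx(cv2.morphologyEx(f&cv2.bitwise_not(0*f),cv2.MORPH_OPEN,np.ones((31,31),np.uint8)),cv2.MORPH_OPEN,cv2.getStructuringElement(2,(9,9)))
    for t,ff in(("all",f),("noh",f2)):
        cn,_=cv2.findContours(ff,cv2.RETR_EXTERNAL,cv2.CHAIN_APPROX_NONE);q=max(cn,key=cv2.contourArea)
        X=ray(c,q[:,0],.018)[:,:2];R=cv2.minAreaRect((X*1000).astype(np.float32));print(nm,t,np.round(R[0],1),np.round(R[1],1),round(R[2],2))
    cv2.imwrite(f"pics/m_{nm}.png",cv2.resize(np.hstack([f[y0:y1,x0:x1],f2[y0:y1,x0:x1]]),None,fx=4,fy=4))
E
```

```text
blue [[0.5616, 0.0063, 0.061], [0.0515, 0.0513], 153, 0.0599, [290.1373, 197.915]]
redlid [[0.3652, 0.3232, 0.076], [0.0471, 0.0479], 271, 0.0757, [276.5646, 281.9705]]
brown [[0.4372, -0.1703, 0.081], [0.033, 0.0413], 65, 0.0798, [362.4615, 177.8615]]
tape [[0.4628, 0.0034, 0.019], [0.0527, 0.0548], 126, 0.0175, [321.2698, 221.381]]
spR [[0.4116, 0.18, 0.048], [0.0335, 0.0349], 110, 0.0478, [298.5091, 251.4182]]
spG [[0.3615, -0.2906, 0.048], [0.0331, 0.0373], 55, 0.047, [404.0909, 178.5636]]
yellow
[202, 121, 31, 44, 956] [[0.6345, 0.2959, 0.004]] [634.4 296.4] [ 66.8 123.8] 79.65
[227, 126, 32, 45, 983] [[0.6209, 0.2235, 0.004]] [621.  223.5] [ 67.5 123.7] 79.41
[375, 129, 55, 49, 2003] [[0.615, -0.2353, 0.004]] [ 614.7 -234.9] [141.8 123.4] 81.31
[252, 131, 31, 44, 976] [[0.6078, 0.151, 0.004]] [607.8 151.3] [ 67.  122.9] 79.69
long all [621.8 235.9] [255.5 136.5] 79.44
long noh [619.7 232.3] [144.1 232.3] 1.35
short all [ 615.  -220.2] [182.5 137. ] 81.56
short noh [ 612.  -227.8] [129.5 159.3] 0.95
```

```bash
cat >> h.py <<'E'
from scipy.spatial.transform import Rotation as Ro
def go(tgt,jaw=None):
    """print delta in tool axes to TCP target xyz with jaw axis at angle jaw (world, mod pi), tool down"""
    s=bot.read_state();p=np.array(s["eef_pos"]);R=Ro.from_rotvec(s["tool_rot"]).as_matrix()
    print("t %.2f"%s["clock"],"p",p.round(4).tolist(),"w",round(float(s["grip_width"]),3),"F",np.round(s["ft_force"],1).tolist(),"x",R[:,0].round(3).tolist(),"jawang %.3f"%np.arctan2(R[1,1],R[0,1]),"q",np.round(s["joint_positions"],2).tolist())
    d=R.T@(np.array(tgt)-p); out=d
    if jaw is not None:
        z=np.array([0,0,-1.]);best=None
        for j in(jaw,jaw+np.pi):
            y=np.array([np.cos(j),np.sin(j),0]);G=np.stack([z,y,np.cross(z,y)],1)
            r=Ro.from_matrix(R.T@G).as_rotvec()
            print("  jaw %.2f: rotvec"%j,r.round(3).tolist())
    print("  tool shift now (x fwd/down,y,z) mm",(d*1000).round(1).tolist(),"| tool y",R[:,1].round(3).tolist(),"z",R[:,2].round(3).tolist())
    print("  |d|",np.linalg.norm(d).round(3), "world d",(np.array(tgt)-p).round(4).tolist())
def aft(tgt,jaw):
    "shift in the tool frame that stands after the turn to jaw"
    p=np.array(bot.read_state()["eef_pos"]);y=np.array([np.cos(jaw),np.sin(jaw),0]);z=np.array([0,0,-1.]);G=np.stack([z,y,np.cross(z,y)],1)
    print("  after-turn shift mm",(G.T@(np.array(tgt)-p)*1000).round(1).tolist())
E
python3 - <<'E'
from h import *
c=load("top0.npz")
for n,u,z in [("turq",(456,245),.048),("red",(429,271),.048)]:
    print(n,disc(c,u,z)[0].round(4))
for n,u in [("penc a",(396,215)),("penc b",(416,247)),("mug",(480,289)),("clip",(512,205)),("stapler",(293,121)),("stapler",(343,120))]: print(n,ray(c,u,.005).round(3))
go([.564,.003,.15],-0.17)
E
```

```text
turq [ 0.3558 -0.379   0.048 ]
red [ 0.2827 -0.306   0.048 ]
penc a [[ 0.437 -0.22   0.005]]
penc b [[ 0.348 -0.278  0.005]]
mug [[ 0.236 -0.458  0.005]]
clip [[ 0.474 -0.549  0.005]]
stapler [[0.702 0.08  0.005]]
stapler [[ 0.708 -0.064  0.005]]
t 0.10 p [0.2164, -0.5859, 0.24] w 1.001 F [-0.7, 0.2, 0.6] x [-0.001, 0.001, -1.0] jawang -1.217 q [1.11, 0.44, 0.02, 1.57, -0.01, 1.13, -0.08]
  jaw -0.17: rotvec [-1.047, -0.001, 0.001]
  jaw 2.97: rotvec [2.095, 0.001, 0.001]
  tool shift now (x fwd/down,y,z) mm [90.6, -431.9, -530.1] | tool y [0.346, -0.938, -0.001] z [-0.938, -0.346, 0.0]
  |d| 0.69 world d [0.3476, 0.5889, -0.09]
```

```bash
python3 -m creep '[0.01,0,0,-0.12,0,0,1, 0.01,0,0,-0.12,0,0,1, 0.01,0,0,-0.12,0,0,1, 0.01,0,0,-0.12,0,0,1, 0.01,0,0,-0.12,0,0,1, 0.01,0,0,-0.12,0,0,1, 0,0,0,0,0,0,1, 0,0,0,0,0,0,1]'; python3 -c "
from h import *
go([.3635,-.2925,.12],-.5)"
```

```text
clock: 0.77
eef_pos: [0.2157, -0.5841, 0.175]
tool_rot: [1.549, 0.955, -1.547]
ft_force: [0.8, 0.5, 0.3]
grip_width: 1.003
t 0.77 p [0.2157, -0.5841, 0.175] w 1.003 F [0.8, 0.5, 0.3] x [-0.002, 0.006, -1.0] jawang -0.470 q [1.23, 0.5, -0.15, 1.64, 0.08, 1.01, 0.59]
  jaw -0.50: rotvec [0.03, -0.004, 0.005]
  jaw 2.64: rotvec [-3.112, -0.008, -0.006]
  tool shift now (x fwd/down,y,z) mm [56.4, -0.1, -326.7] | tool y [0.891, -0.453, -0.005] z [-0.453, -0.891, -0.004]
  |d| 0.331 world d [0.1478, 0.2916, -0.055]
```

```bash
python3 -m creep '[0.0,0,-0.04,0,0,0,1, 0.0,0,-0.041,0,0,0,1, 0.005,0,-0.041,0,0,0,1, 0.01,0,-0.04,0,0,0,1, 0.01,0,-0.04,0,0,0,1, 0.01,0,-0.04,0,0,0,1, 0.01,0,-0.04,0,0,0,1, 0.01,0,-0.04,0,0,0,1]'; python3 -c "
from h import *
go([.3635,-.2925,.028],-.5)"
```

```text
clock: 1.43
eef_pos: [0.3669, -0.3044, 0.1244]
tool_rot: [1.582, 0.904, -1.585]
ft_force: [0.0, -0.4, 0.1]
grip_width: 1.001
t 1.43 p [0.3669, -0.3044, 0.1244] w 1.001 F [0.0, -0.4, 0.1] x [0.003, -0.007, -1.0] jawang -0.527 q [0.76, 0.35, -0.23, 2.05, 0.12, 0.74, -0.07]
  jaw -0.50: rotvec [-0.027, 0.005, -0.006]
  jaw 2.64: rotvec [3.115, -0.009, -0.008]
  tool shift now (x fwd/down,y,z) mm [96.3, -9.5, -9.1] | tool y [0.864, -0.503, 0.006] z [-0.503, -0.864, 0.005]
  |d| 0.097 world d [-0.0034, 0.0119, -0.0964]
```

```bash
python3 -m creep '[0.01,-0.007,-0.006,0,0,0,1, 0,-0.002,-0.002,0,0,0,1, 0,0,0,0,0,0,1, 0,0,0,0,0,0,1, 0,0,0,0,0,0,1, 0,0,0,0,0,0,1, 0,0,0,0,0,0,1, 0,0,0,0,0,0,1]'; python3 -c "
from h import *
go([.3635,-.2925,.028],-.5)"
```

```text
clock: 2.1
eef_pos: [0.3683, -0.2901, 0.1176]
tool_rot: [1.592, 0.892, -1.588]
ft_force: [-0.1, 0.2, -0.1]
grip_width: 1.002
t 2.10 p [0.3683, -0.2901, 0.1176] w 1.002 F [-0.1, 0.2, -0.1] x [0.008, -0.009, -1.0] jawang -0.538 q [0.73, 0.35, -0.23, 2.08, 0.13, 0.71, -0.11]
  jaw -0.50: rotvec [-0.038, 0.004, -0.012]
  jaw 2.64: rotvec [3.104, -0.018, -0.006]
  tool shift now (x fwd/down,y,z) mm [89.5, -3.9, 4.1] | tool y [0.859, -0.512, 0.012] z [-0.512, -0.859, 0.004]
  |d| 0.09 world d [-0.0048, -0.0024, -0.0896]
```

```bash
python3 -m creep '[0.015,-0.004,0.004,-0.02,0.004,-0.012,1, 0.02,0,0,0,0,0,1, 0.02,0,0,0,0,0,1, 0.015,0,0,0,0,0,1, 0.01,0,0,0,0,0,1, 0,0,0,0,0,0,1, 0,0,0,0,0,0,1, 0,0,0,0,0,0,1]'; python3 -c "
from h import *
go([.3635,-.2925,.028],-.5)"
```

```text
clock: 2.77
eef_pos: [0.3628, -0.2984, 0.0367]
tool_rot: [1.586, 0.906, -1.584]
ft_force: [-0.0, 1.3, 0.8]
grip_width: 0.998
t 2.77 p [0.3628, -0.2984, 0.0367] w 0.998 F [-0.0, 1.3, 0.8] x [0.003, -0.004, -1.0] jawang -0.528 q [0.72, 0.49, -0.19, 2.14, 0.18, 0.52, -0.14]
  jaw -0.50: rotvec [-0.028, 0.002, -0.005]
  jaw 2.64: rotvec [3.114, -0.008, -0.003]
  tool shift now (x fwd/down,y,z) mm [8.7, -2.4, -5.5] | tool y [0.864, -0.503, 0.005] z [-0.503, -0.864, 0.002]
  |d| 0.011 world d [0.0007, 0.0059, -0.0087]
```

```bash
python3 -m creep '[0.005,-0.001,-0.003,0,0,0,1, 0.003,-0.001,-0.002,0,0,0,1, 0,0,0,0,0,0,1, 0,0,0,0,0,0,1, 0,0,0,0,0,0,0.7, 0,0,0,0,0,0,0.6, 0,0,0,0,0,0,0.6, 0,0,0,0,0,0,0.6]'; python3 -c "
from h import *
go([.3635,-.2925,.028],-.5)"
```

```text
clock: 3.43
eef_pos: [0.3654, -0.2938, 0.0308]
tool_rot: [1.587, 0.9, -1.581]
ft_force: [-0.0, 0.9, -0.9]
grip_width: 0.763
t 3.43 p [0.3654, -0.2938, 0.0308] w 0.763 F [-0.0, 0.9, -0.9] x [0.008, -0.007, -1.0] jawang -0.528 q [0.7, 0.5, -0.19, 2.15, 0.19, 0.5, -0.15]
  jaw -0.50: rotvec [-0.028, 0.002, -0.01]
  jaw 2.64: rotvec [3.113, -0.016, -0.004]
  tool shift now (x fwd/down,y,z) mm [2.8, -2.4, -0.2] | tool y [0.864, -0.504, 0.01] z [-0.504, -0.864, 0.002]
  |d| 0.004 world d [-0.0019, 0.0013, -0.0028]
```

Well centred; close on the green spool.

```bash
python3 -m creep '[0.001,-0.002,0,0,0,0,0, 0,0,0,0,0,0,0, 0,0,0,0,0,0,0, 0,0,0,0,0,0,0, 0,0,0,0,0,0,0, 0,0,0,0,0,0,0, 0,0,0,0,0,0,0, 0,0,0,0,0,0,0]'; python3 -m creep '[0,0,0,0,0,0,0, 0,0,0,0,0,0,0, 0,0,0,0,0,0,0, 0,0,0,0,0,0,0, 0,0,0,0,0,0,0, 0,0,0,0,0,0,0, 0,0,0,0,0,0,0, 0,0,0,0,0,0,0]';python3 -c "
from h import *
go([.3635,-.2925,.028],-.5)"
```

```text
clock: 4.1
eef_pos: [0.3635, -0.2929, 0.0298]
tool_rot: [1.587, 0.9, -1.581]
ft_force: [-0.0, -0.0, -0.6]
grip_width: 0.365
clock: 4.77
eef_pos: [0.3634, -0.2929, 0.0298]
tool_rot: [1.587, 0.9, -1.581]
ft_force: [0.2, -0.1, -0.1]
grip_width: 0.363
t 4.77 p [0.3634, -0.2929, 0.0298] w 0.363 F [0.2, -0.1, -0.1] x [0.008, -0.007, -1.0] jawang -0.528 q [0.7, 0.5, -0.18, 2.16, 0.19, 0.49, -0.15]
  jaw -0.50: rotvec [-0.028, 0.002, -0.01]
  jaw 2.64: rotvec [3.113, -0.016, -0.004]
  tool shift now (x fwd/down,y,z) mm [1.8, -0.2, -0.4] | tool y [0.864, -0.504, 0.01] z [-0.504, -0.864, 0.002]
  |d| 0.002 world d [0.0001, 0.0004, -0.0018]
```

```bash
python3 -m creep '[-0.02,0,0,0,0,0,0, -0.03,0,0,0,0,0,0, -0.03,0,0,0,0,0,0, -0.02,0,0,0.1,0.002,-0.01,0, -0.01,0,0,0,0,0,0, 0,0,0,0,0,0,0, 0,0,0,0,0,0,0, 0,0,0,0,0,0,0]';python3 -c "
from h import *
go([.6085,-.2706,.14],-.148)
aft([.6085,-.2706,.14],-.148)"
```

```text
clock: 5.43
eef_pos: [0.3615, -0.291, 0.1431]
tool_rot: [1.658, 0.845, -1.659]
ft_force: [-0.1, 0.3, -0.9]
grip_width: 0.368
t 5.43 p [0.3615, -0.291, 0.1431] w 0.368 F [-0.1, 0.3, -0.9] x [-0.002, 0.003, -1.0] jawang -0.631 q [0.74, 0.31, -0.22, 2.06, 0.09, 0.79, -0.16]
  jaw -0.15: rotvec [-0.483, -0.002, 0.003]
  jaw 2.99: rotvec [2.658, 0.004, 0.002]
  tool shift now (x fwd/down,y,z) mm [2.7, 187.3, -162.3] | tool y [0.807, -0.59, -0.003] z [-0.59, -0.807, -0.001]
  |d| 0.248 world d [0.247, 0.0204, -0.0031]
  after-turn shift mm [3.1, 241.3, -56.6]
```

```bash
python3 -m creep '[0,0,0,-0.12,0,0,0, 0,0,0,-0.12,0,0,0, 0,0,0,-0.12,0,0,0, 0,0,0,-0.12,0,0,0, 0,0.038,-0.012,0,0,0,0, 0,0.039,-0.013,0,0,0,0, 0,0.039,-0.013,0,0,0,0, 0,0.039,-0.013,0,0,0,0]';python3 -c "
from h import *
go([.6085,-.2706,.14],-.148)"
```

```text
clock: 6.1
eef_pos: [0.5108, -0.2623, 0.1296]
tool_rot: [1.304, 1.166, -1.324]
ft_force: [0.6, -1.1, -0.5]
grip_width: 0.36
t 6.10 p [0.5108, -0.2623, 0.1296] w 0.36 F [0.6, -1.1, -0.5] x [-0.024, 0.01, -1.0] jawang -0.137 q [0.6, 0.5, -0.31, 1.78, 0.19, 0.91, 0.07]
  jaw -0.15: rotvec [0.011, -0.006, 0.025]
  jaw 2.99: rotvec [-3.13, -0.04, -0.01]
  tool shift now (x fwd/down,y,z) mm [-12.8, 97.6, -5.2] | tool y [0.99, -0.136, -0.025] z [-0.137, -0.991, -0.006]
  |d| 0.099 world d [0.0977, -0.0083, 0.0104]
```

```bash
python3 -m creep '[-0.005,0.035,-0.002,0,0,0.02,0, 0,0.03,-0.002,0,0,0,0, 0,0.02,0,0,0,0,0, 0,0.008,0,0,0,0,0, 0,0,0,0,0,0,0, 0,0,0,0,0,0,0, 0,0,0,0,0,0,0, 0,0,0,0,0,0,0]';python3 -c "
from h import *
go([.6085,-.2706,.14],-.148)"
```

```text
clock: 6.77
eef_pos: [0.611, -0.2618, 0.1184]
tool_rot: [1.305, 1.173, -1.305]
ft_force: [-0.2, 0.8, 0.3]
grip_width: 0.362
t 6.77 p [0.611, -0.2618, 0.1184] w 0.362 F [-0.2, 0.8, 0.3] x [-0.016, 0.018, -1.0] jawang -0.124 q [0.52, 0.64, -0.3, 1.56, 0.2, 0.99, 0.04]
  jaw -0.15: rotvec [0.024, -0.015, 0.018]
  jaw 2.99: rotvec [-3.118, -0.028, -0.024]
  tool shift now (x fwd/down,y,z) mm [-21.7, -1.8, 8.7] | tool y [0.992, -0.124, -0.018] z [-0.124, -0.992, -0.015]
  |d| 0.023 world d [-0.0025, -0.0088, 0.0216]
```

```bash
python3 -m creep '[0,-0.002,0.009,0.02,-0.015,0.018,0, 0.018,0,0.001,0,0,0,0, 0.02,0,0,0,0,0,0, 0.015,0,0,0,0,0,0, 0.01,0,0,0,0,0,0, 0,0,0,0,0,0,0, 0,0,0,0,0,0,0, 0,0,0,0,0,0,0]';python3 -c "
from h import *
go([.6085,-.2706,.035],-.148)"
```

```text
clock: 7.43
eef_pos: [0.6012, -0.2749, 0.0552]
tool_rot: [1.316, 1.133, -1.321]
ft_force: [-0.1, -0.1, -0.1]
grip_width: 0.365
t 7.43 p [0.6012, -0.2749, 0.0552] w 0.365 F [-0.1, -0.1, -0.1] x [-0.001, -0.003, -1.0] jawang -0.150 q [0.52, 0.7, -0.27, 1.64, 0.24, 0.84, 0.0]
  jaw -0.15: rotvec [-0.002, 0.003, 0.001]
  jaw 2.99: rotvec [3.14, 0.001, -0.005]
  tool shift now (x fwd/down,y,z) mm [20.2, 6.6, -5.4] | tool y [0.989, -0.149, -0.001] z [-0.149, -0.989, 0.003]
  |d| 0.022 world d [0.0073, 0.0043, -0.0202]
```

```bash
python3 -m creep '[0.005,0.005,-0.004,0,0,0,0, 0.006,0.002,-0.001,0,0,0,0, 0.005,0,0,0,0,0,0, 0.002,0,0,0,0,0,0, 0,0,0,0,0,0,0, 0,0,0,0,0,0,0, 0,0,0,0,0,0,0, 0,0,0,0,0,0,0]';python3 -c "
from h import *
go([.6085,-.2706,.035],-.148)
c=bot.read_camera('top');cv2.imwrite('pics/t1.png',cv2.resize(c['image'][100:220,340:480],None,fx=4,fy=4))
c=bot.read_camera('side');cv2.imwrite('pics/s1.png',cv2.resize(c['image'][120:240,260:400],None,fx=4,fy=4))"
```

```text
clock: 8.1
eef_pos: [0.6118, -0.2706, 0.0383]
tool_rot: [1.317, 1.129, -1.317]
ft_force: [-0.3, 0.0, -0.3]
grip_width: 0.364
t 8.10 p [0.6118, -0.2706, 0.0383] w 0.364 F [-0.3, 0.0, -0.3] x [0.004, -0.004, -1.0] jawang -0.149 q [0.5, 0.72, -0.26, 1.63, 0.24, 0.81, -0.01]
  jaw -0.15: rotvec [-0.001, 0.004, -0.004]
  jaw 2.99: rotvec [3.14, -0.006, -0.006]
  tool shift now (x fwd/down,y,z) mm [3.3, -3.3, 0.4] | tool y [0.989, -0.149, 0.004] z [-0.149, -0.989, 0.004]
  |d| 0.005 world d [-0.0033, 0.0, -0.0033]
```

View pics/s1.png

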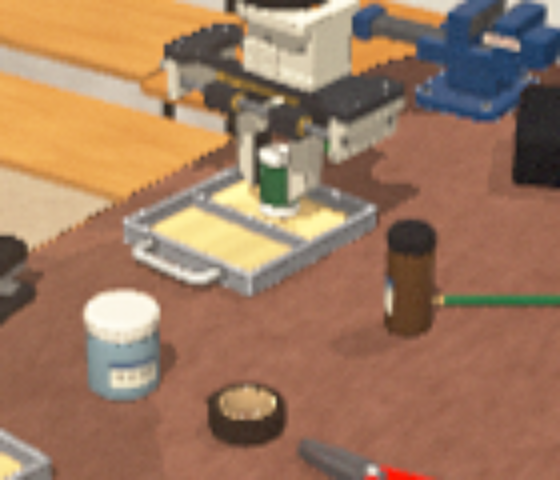

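```bash
python3 -m creep '[0.003,-0.003,0,0,0,0,0, 0.001,0,0,0,0,0,0, 0,0,0,0,0,0,0, 0,0,0,0,0,0,0.5, 0,0,0,0,0,0,0.6, 0,0,0,0,0,0,0.6, 0,0,0,0,0,0,0.6, 0,0,0,0,0,0,0.6]';python3 -c "
from h import *
go([.6085,-.2706,.14],-.148)"
```

```text
clock: 8.87
eef_pos: [0.6086, -0.2706, 0.0346]
tool_rot: [1.318, 1.128, -1.317]
ft_force: [-0.6, 1.0, 0.5]
grip_width: 0.595
t 8.87 p [0.6086, -0.2706, 0.0346] w 0.595 F [-0.6, 1.0, 0.5] x [0.004, -0.005, -1.0] jawang -0.150 q [0.5, 0.72, -0.26, 1.64, 0.25, 0.8, -0.02]
  jaw -0.15: rotvec [-0.002, 0.004, -0.005]
  jaw 2.99: rotvec [3.14, -0.008, -0.006]
  tool shift now (x fwd/down,y,z) mm [-105.4, 0.4, 0.4] | tool y [0.989, -0.149, 0.005] z [-0.149, -0.989, 0.004]
  |d| 0.105 world d [-0.0001, 0.0, 0.1054]
```

```bash
python3 -m creep '[-0.02,0,0,0,0,0,0.6, -0.035,0,0,0,0,0,0.6, -0.04,0,0,0,0,0,0.6, -0.03,0,0,0,0,0,0.8, -0.01,-0.03,-0.02,0,0.004,-0.005,0.8, 0,-0.04,-0.01,0,0,0,0.8, 0,-0.04,-0.01,0,0,0,0.8, 0,-0.035,-0.01,0,0,0,0.8]';python3 -c "
from h import *
go([.4395,-.174,.15],-.148)"
```

```text
clock: 9.53
eef_pos: [0.4745, -0.1987, 0.1748]
tool_rot: [1.323, 1.13, -1.315]
ft_force: [0.7, -0.4, -0.2]
grip_width: 0.795
t 9.53 p [0.4745, -0.1987, 0.1748] w 0.795 F [0.7, -0.4, -0.2] x [0.006, -0.0, -1.0] jawang -0.151 q [0.56, 0.35, -0.35, 1.91, 0.15, 0.9, -0.0]
  jaw -0.15: rotvec [-0.003, -0.001, -0.006]
  jaw 2.99: rotvec [3.138, -0.009, 0.001]
  tool shift now (x fwd/down,y,z) mm [24.6, -38.4, -19.1] | tool y [0.989, -0.151, 0.006] z [-0.151, -0.989, -0.001]
  |d| 0.049 world d [-0.035, 0.0247, -0.0248]
```

```bash
python3 -m creep '[0.01,-0.02,-0.008,0,0,0,0.8, 0.01,-0.01,-0.006,0,0,0,0.8, 0,-0.004,-0.002,0,0,0,0.8, 0,0,0,0,0,0,0.8, 0,0,0,0,0,0,0.8, 0,0,0,0,0,0,0.8, 0,0,0,0,0,0,0.8, 0,0,0,0,0,0,0.8]';python3 -c "
from h import *
go([.4395,-.174,.042],-.148)"
```

```text
clock: 10.2
eef_pos: [0.4389, -0.1761, 0.1577]
tool_rot: [1.321, 1.126, -1.314]
ft_force: [-0.8, -0.5, 0.5]
grip_width: 0.801
t 10.20 p [0.4389, -0.1761, 0.1577] w 0.801 F [-0.8, -0.5, 0.5] x [0.008, -0.003, -1.0] jawang -0.150 q [0.56, 0.31, -0.36, 2.02, 0.15, 0.83, -0.03]
  jaw -0.15: rotvec [-0.002, 0.002, -0.009]
  jaw 2.99: rotvec [3.139, -0.014, -0.003]
  tool shift now (x fwd/down,y,z) mm [115.7, -0.7, -2.4] | tool y [0.989, -0.15, 0.009] z [-0.15, -0.989, 0.002]
  |d| 0.116 world d [0.0006, 0.0021, -0.1157]
```

```bash
python3 -m creep '[0.02,0,-0.002,0,0.002,-0.008,0.8, 0.02,0,0,0,0,0,0.8, 0.02,0,0,0,0,0,0.8, 0.02,0,0,0,0,0,0.8, 0.015,0,0,0,0,0,0.8, 0.005,0,0,0,0,0,0.8, 0,0,0,0,0,0,0.8, 0,0,0,0,0,0,0.8]';python3 -c "
from h import *
go([.4395,-.174,.042],-.148)"
```

```text
clock: 10.87
eef_pos: [0.4475, -0.1773, 0.0554]
tool_rot: [1.324, 1.126, -1.315]
ft_force: [0.3, 0.2, 0.3]
grip_width: 0.799
t 10.87 p [0.4475, -0.1773, 0.0554] w 0.799 F [0.3, 0.2, 0.3] x [0.008, -0.001, -1.0] jawang -0.153 q [0.5, 0.48, -0.3, 2.1, 0.25, 0.59, -0.13]
  jaw -0.15: rotvec [-0.005, 0.0, -0.009]
  jaw 2.99: rotvec [3.137, -0.013, -0.0]
  tool shift now (x fwd/down,y,z) mm [13.3, -8.5, -2.1] | tool y [0.988, -0.152, 0.009] z [-0.152, -0.988, 0.0]
  |d| 0.016 world d [-0.008, 0.0033, -0.0134]
```

```bash
python3 -m creep '[0.006,-0.007,-0.002,0,0,-0.008,0.8, 0.005,-0.002,0,0,0,0,0.8, 0.001,0,0,0,0,0,0.8, 0,0,0,0,0,0,0.8, 0,0,0,0,0,0,0.6, 0,0,0,0,0,0,0.6, 0,0,0,0,0,0,0.6, 0,0,0,0,0,0,0.6]';python3 -c "
from h import *
go([.4395,-.174,.042],-.148)"
```

```text
clock: 11.53
eef_pos: [0.4406, -0.1746, 0.0456]
tool_rot: [1.323, 1.127, -1.318]
ft_force: [1.5, -0.2, 0.1]
grip_width: 0.613
t 11.53 p [0.4406, -0.1746, 0.0456] w 0.613 F [1.5, -0.2, 0.1] x [0.005, -0.002, -1.0] jawang -0.153 q [0.49, 0.49, -0.29, 2.12, 0.26, 0.56, -0.14]
  jaw -0.15: rotvec [-0.005, 0.001, -0.006]
  jaw 2.99: rotvec [3.136, -0.009, -0.002]
  tool shift now (x fwd/down,y,z) mm [3.6, -1.2, -0.4] | tool y [0.988, -0.153, 0.006] z [-0.153, -0.988, 0.001]
  |d| 0.004 world d [-0.0011, 0.0006, -0.0036]
```

```bash
python3 -m creep '[0,-0.001,0,0,0,0,0.2, 0,0,0,0,0,0,0, 0,0,0,0,0,0,0, 0,0,0,0,0,0,0, 0,0,0,0,0,0,0, 0,0,0,0,0,0,0, 0,0,0,0,0,0,0, 0,0,0,0,0,0,0]';python3 -c "
from h import *
go([.4395,-.174,.042],-.148)"
```

```text
clock: 12.2
eef_pos: [0.4399, -0.1746, 0.046]
tool_rot: [1.323, 1.126, -1.317]
ft_force: [-1.0, -0.5, 0.8]
grip_width: 0.368
t 12.20 p [0.4399, -0.1746, 0.046] w 0.368 F [-1.0, -0.5, 0.8] x [0.006, -0.003, -1.0] jawang -0.154 q [0.49, 0.48, -0.29, 2.12, 0.26, 0.56, -0.14]
  jaw -0.15: rotvec [-0.006, 0.002, -0.007]
  jaw 2.99: rotvec [3.136, -0.01, -0.002]
  tool shift now (x fwd/down,y,z) mm [4.0, -0.5, -0.5] | tool y [0.988, -0.153, 0.007] z [-0.153, -0.988, 0.002]
  |d| 0.004 world d [-0.0004, 0.0006, -0.004]
```

```bash
python3 -m creep '[-0.02,0,0,0,0,0,0, -0.03,0,0,0,0,0,0, -0.03,0,0,0,0.002,-0.006,0, -0.015,0.02,0,0,0,0,0, 0,0.04,-0.001,0,0,0,0, 0,0.04,-0.001,0,0,0,0, 0,0.04,0,0,0,0,0, 0,0.03,0,0,0,0,0]';python3 -c "
from h import *
go([.6195,-.1974,.14],-.148)"
```

```text
clock: 12.87
eef_pos: [0.6042, -0.1992, 0.1438]
tool_rot: [1.319, 1.138, -1.33]
ft_force: [0.9, 0.0, -0.9]
grip_width: 0.365
t 12.87 p [0.6042, -0.1992, 0.1438] w 0.365 F [0.9, 0.0, -0.9] x [-0.009, 0.001, -1.0] jawang -0.156 q [0.44, 0.57, -0.31, 1.63, 0.2, 0.99, -0.1]
  jaw -0.15: rotvec [-0.008, 0.001, 0.009]
  jaw 2.99: rotvec [3.133, 0.014, -0.001]
  tool shift now (x fwd/down,y,z) mm [3.6, 14.8, -4.1] | tool y [0.988, -0.156, -0.009] z [-0.156, -0.988, 0.001]
  |d| 0.016 world d [0.0153, 0.0018, -0.0038]
```

```bash
python3 -m creep '[0,0.002,-0.002,0,0,0.009,0, 0,0,0,0,0,0,0, 0,0,0,0,0,0,0, 0,0,0,0,0,0,0, 0.01,0,0,0,0,0,0, 0.02,0,0,0,0,0,0, 0.01,0,0,0,0,0,0, 0,0,0,0,0,0,0]';python3 -c "
from h import *
go([.6195,-.1974,.051],-.148)"
```

```text
clock: 13.53
eef_pos: [0.6078, -0.1977, 0.0999]
tool_rot: [1.322, 1.132, -1.324]
ft_force: [-0.8, 0.3, -0.7]
grip_width: 0.367
t 13.53 p [0.6078, -0.1977, 0.0999] w 0.367 F [-0.8, 0.3, -0.7] x [-0.001, -0.0, -1.0] jawang -0.156 q [0.43, 0.62, -0.3, 1.66, 0.22, 0.9, -0.12]
  jaw -0.15: rotvec [-0.008, 0.0, 0.001]
  jaw 2.99: rotvec [3.134, 0.001, -0.001]
  tool shift now (x fwd/down,y,z) mm [48.9, 11.6, -2.1] | tool y [0.988, -0.155, -0.001] z [-0.155, -0.988, 0.0]
  |d| 0.05 world d [0.0117, 0.0003, -0.0489]
```

```bash
python3 -m creep '[0.01,0.01,-0.002,0,0,0,0, 0.015,0.002,0,0,0,0,0, 0.01,0,0,0,0,0,0, 0.005,0,0,0,0,0,0, 0,0,0,0,0,0,0, 0,0,0,0,0,0,0, 0,0,0,0,0,0,0, 0,0,0,0,0,0,0]';python3 -c "
from h import *
go([.6195,-.1974,.051],-.148)"
```

```text
clock: 14.2
eef_pos: [0.6164, -0.1984, 0.0573]
tool_rot: [1.321, 1.133, -1.328]
ft_force: [1.2, -0.3, 0.4]
grip_width: 0.366
t 14.20 p [0.6164, -0.1984, 0.0573] w 0.366 F [1.2, -0.3, 0.4] x [-0.005, -0.001, -1.0] jawang -0.157 q [0.42, 0.68, -0.29, 1.67, 0.25, 0.83, -0.14]
  jaw -0.15: rotvec [-0.009, 0.001, 0.004]
  jaw 2.99: rotvec [3.132, 0.007, -0.002]
  tool shift now (x fwd/down,y,z) mm [6.3, 2.9, -1.5] | tool y [0.988, -0.156, -0.004] z [-0.156, -0.988, 0.001]
  |d| 0.007 world d [0.0031, 0.001, -0.0063]
```

```bash
python3 -m creep '[0.004,0.003,-0.001,0,0,0.004,0, 0.003,0,0,0,0,0,0, 0.001,0,0,0,0,0,0, 0,0,0,0,0,0,0, 0,0,0,0,0,0,0.5, 0,0,0,0,0,0,0.6, 0,0,0,0,0,0,0.6, 0,0,0,0,0,0,0.6]';python3 -c "
from h import *
go([.6195,-.1974,.16],-.148)"
```

```text
clock: 14.87
eef_pos: [0.6212, -0.1981, 0.0506]
tool_rot: [1.324, 1.127, -1.322]
ft_force: [-0.5, -0.5, -0.2]
grip_width: 0.584
t 14.87 p [0.6212, -0.1981, 0.0506] w 0.584 F [-0.5, -0.5, -0.2] x [0.003, -0.002, -1.0] jawang -0.157 q [0.41, 0.69, -0.28, 1.67, 0.25, 0.82, -0.14]
  jaw -0.15: rotvec [-0.009, 0.002, -0.004]
  jaw 2.99: rotvec [3.132, -0.006, -0.002]
  tool shift now (x fwd/down,y,z) mm [-109.4, -1.4, -0.2] | tool y [0.988, -0.157, 0.004] z [-0.157, -0.988, 0.002]
  |d| 0.109 world d [-0.0017, 0.0007, 0.1094]
```

```bash
python3 -m creep '[-0.02,0,0,0,0,0,0.6, -0.035,0,0,0,0,0,0.6, -0.04,0,0,0,0,0,0.6, -0.03,0,0,0,0,0,0.85, 0,-0.01,-0.035,0,0,0,0.85, 0,-0.015,-0.038,0,0,0,0.85, 0,-0.015,-0.038,0,0,0,0.85, 0,-0.015,-0.038,0,0,0,0.85]';python3 -c "
from h import *
go([.564,.0035,.15],-.165)"
```

```text
clock: 15.53
eef_pos: [0.5908, -0.0506, 0.181]
tool_rot: [1.336, 1.111, -1.336]
ft_force: [1.4, -0.4, 0.2]
grip_width: 0.844
t 15.53 p [0.5908, -0.0506, 0.181] w 0.844 F [1.4, -0.4, 0.2] x [0.006, -0.007, -1.0] jawang -0.176 q [0.24, 0.46, -0.35, 1.71, 0.19, 1.0, -0.36]
  jaw -0.17: rotvec [-0.011, 0.006, -0.007]
  jaw 2.98: rotvec [3.13, -0.011, -0.01]
  tool shift now (x fwd/down,y,z) mm [30.5, -36.1, -48.8] | tool y [0.984, -0.175, 0.007] z [-0.175, -0.984, 0.006]
  |d| 0.068 world d [-0.0268, 0.0541, -0.031]
```

```bash
python3 -m creep '[0.01,-0.015,-0.02,0,0.006,-0.006,0.85, 0.01,-0.01,-0.006,0,0,0,0.85, 0.01,-0.003,-0.002,0,0,0,0.85, 0,0,0,0,0,0,0.85, 0,0,0,0,0,0,0.85, 0,0,0,0,0,0,0.85, 0,0,0,0,0,0,0.85, 0,0,0,0,0,0,0.85]';python3 -c "
from h import *
go([.564,.0035,.033],-.165)"
```

```text
clock: 16.2
eef_pos: [0.5674, -0.0042, 0.1546]
tool_rot: [1.335, 1.127, -1.32]
ft_force: [0.7, 0.3, -0.5]
grip_width: 0.848
t 16.20 p [0.5674, -0.0042, 0.1546] w 0.848 F [0.7, 0.3, -0.5] x [0.007, 0.005, -1.0] jawang -0.162 q [0.18, 0.46, -0.36, 1.8, 0.19, 0.91, -0.43]
  jaw -0.17: rotvec [0.003, -0.006, -0.006]
  jaw 2.98: rotvec [-3.138, 0.01, -0.009]
  tool shift now (x fwd/down,y,z) mm [121.6, -5.3, -6.4] | tool y [0.987, -0.161, 0.006] z [-0.161, -0.987, -0.006]
  |d| 0.122 world d [-0.0034, 0.0077, -0.1216]
```

```bash
python3 -m creep '[0.01,-0.005,-0.006,0,-0.006,-0.006,0.9, 0.02,0,-0.001,0,0,0,0.9, 0.02,0,0,0,0,0,0.9, 0.01,0,0,0,0,0,0.9, 0,0,0,0,0,0,0.9, 0,0,0,0,0,0,0.9, 0,0,0,0,0,0,0.9, 0,0,0,0,0,0,0.9]';python3 -c "
from h import *
go([.564,.0035,.033],-.165)"
```

```text
clock: 16.87
eef_pos: [0.5654, 0.0031, 0.0929]
tool_rot: [1.332, 1.123, -1.33]
ft_force: [-0.4, 0.7, 0.1]
grip_width: 0.903
t 16.87 p [0.5654, 0.0031, 0.0929] w 0.903 F [-0.4, 0.7, 0.1] x [0.003, -0.001, -1.0] jawang -0.167 q [0.14, 0.53, -0.34, 1.86, 0.24, 0.79, -0.49]
  jaw -0.17: rotvec [-0.002, 0.001, -0.003]
  jaw 2.98: rotvec [3.14, -0.004, -0.001]
  tool shift now (x fwd/down,y,z) mm [59.9, -1.6, -0.3] | tool y [0.986, -0.166, 0.003] z [-0.166, -0.986, 0.001]
  |d| 0.06 world d [-0.0014, 0.0004, -0.0599]
```

```bash
python3 -m creep '[0.015,-0.001,0,0,0,0,0.9, 0.018,0,0,0,0,0,0.9, 0.012,0,0,0,0,0,0.9, 0.006,0,0,0,0,0,0.9, 0,0,0,0,0,0,0.9, 0,0,0,0,0,0,0.9, 0,0,0,0,0,0,0.9, 0,0,0,0,0,0,0.9]';python3 -c "
from h import *
go([.564,.0035,.033],-.165)"
```

```text
clock: 17.53
eef_pos: [0.5693, 0.0033, 0.0461]
tool_rot: [1.338, 1.115, -1.322]
ft_force: [-0.1, 1.1, -0.1]
grip_width: 0.898
t 17.53 p [0.5693, 0.0033, 0.0461] w 0.898 F [-0.1, 1.1, -0.1] x [0.013, -0.001, -1.0] jawang -0.168 q [0.12, 0.59, -0.31, 1.89, 0.28, 0.68, -0.53]
  jaw -0.17: rotvec [-0.003, -0.001, -0.013]
  jaw 2.98: rotvec [3.138, -0.02, 0.002]
  tool shift now (x fwd/down,y,z) mm [13.0, -5.4, 0.7] | tool y [0.986, -0.168, 0.013] z [-0.168, -0.986, -0.001]
  |d| 0.014 world d [-0.0053, 0.0002, -0.0131]
```

```bash
python3 -m creep '[0.008,-0.005,0,0,0,-0.012,0.9, 0.005,0,0,0,0,0,0.9, 0.001,0,0,0,0,0,0.9, 0,0,0,0,0,0,0.9, 0,0,0,0,0,0,0.75, 0,0,0,0,0,0,0.7, 0,0,0,0,0,0,0.6, 0,0,0,0,0,0,0.3]';python3 -m creep '[0,0,0,0,0,0,0, 0,0,0,0,0,0,0, 0,0,0,0,0,0,0, 0,0,0,0,0,0,0, 0,0,0,0,0,0,0, 0,0,0,0,0,0,0, 0,0,0,0,0,0,0, 0,0,0,0,0,0,0]'; python3 -c "
from h import *
go([.6071,.1505,.15],-.18)"
```

```text
clock: 18.2
eef_pos: [0.5649, 0.0043, 0.0319]
tool_rot: [1.334, 1.125, -1.33]
ft_force: [0.3, -0.2, 0.1]
grip_width: 0.66
clock: 18.87
eef_pos: [0.5649, 0.0043, 0.0321]
tool_rot: [1.334, 1.124, -1.33]
ft_force: [-0.0, 0.1, -0.5]
grip_width: 0.538
t 18.87 p [0.5649, 0.0043, 0.0321] w 0.538 F [-0.0, 0.1, -0.5] x [0.002, 0.001, -1.0] jawang -0.168 q [0.12, 0.61, -0.31, 1.9, 0.28, 0.66, -0.53]
  jaw -0.18: rotvec [0.012, -0.002, -0.002]
  jaw 2.96: rotvec [-3.13, 0.003, -0.002]
  tool shift now (x fwd/down,y,z) mm [-117.6, 17.3, -151.4] | tool y [0.986, -0.168, 0.002] z [-0.168, -0.986, -0.002]
  |d| 0.192 world d [0.0422, 0.1462, 0.1179]
```

```bash
python3 -m creep '[-0.02,0,0,0,0,0,0, -0.03,0,0,0,0,0,0, -0.03,0,0,0.012,0,0,0, -0.015,0.005,-0.02,0,0,0,0, 0,0.005,-0.038,0,0,0,0, 0,0.005,-0.038,0,0,0,0, 0,0.003,-0.03,0,0,0,0, 0,0,-0.015,0,0,0,0]';python3 -c "
from h import *
go([.6071,.1505,.10],-.18)"
```

```text
clock: 19.53
eef_pos: [0.6088, 0.1369, 0.1312]
tool_rot: [1.349, 1.111, -1.351]
ft_force: [-0.4, 0.6, -0.7]
grip_width: 0.538
t 19.53 p [0.6088, 0.1369, 0.1312] w 0.538 F [-0.4, 0.6, -0.7] x [-0.001, -0.001, -1.0] jawang -0.194 q [-0.08, 0.57, -0.34, 1.68, 0.23, 0.94, -0.7]
  jaw -0.18: rotvec [-0.014, 0.002, 0.0]
  jaw 2.96: rotvec [3.128, 0.0, -0.002]
  tool shift now (x fwd/down,y,z) mm [31.2, -4.3, -13.1] | tool y [0.981, -0.192, -0.0] z [-0.192, -0.981, 0.002]
  |d| 0.034 world d [-0.0017, 0.0136, -0.0312]
```

```bash
python3 -m creep '[0.005,-0.004,-0.006,-0.01,0,0,0, 0.01,0,-0.003,0,0,0,0, 0.012,0,0,0,0,0,0, 0.005,0,0,0,0,0,0, 0,0,0,0,0,0,0, 0,0,0,0,0,0,0, 0,0,0,0,0,0,0, 0,0,0,0,0,0,0]';python3 -c "
from h import *
go([.6071,.1505,.037],-.18)"
```

```text
clock: 20.2
eef_pos: [0.6041, 0.1446, 0.0933]
tool_rot: [1.337, 1.118, -1.348]
ft_force: [0.2, 0.5, -1.1]
grip_width: 0.538
t 20.20 p [0.6041, 0.1446, 0.0933] w 0.538 F [0.2, 0.5, -1.1] x [-0.005, -0.004, -1.0] jawang -0.182 q [-0.1, 0.61, -0.34, 1.71, 0.25, 0.87, -0.72]
  jaw -0.18: rotvec [-0.002, 0.005, 0.004]
  jaw 2.96: rotvec [3.139, 0.007, -0.008]
  tool shift now (x fwd/down,y,z) mm [56.3, 2.1, -6.6] | tool y [0.983, -0.181, -0.004] z [-0.181, -0.983, 0.005]
  |d| 0.057 world d [0.003, 0.0059, -0.0563]
```

```bash
python3 -m creep '[0.01,0.002,-0.006,0,0.004,0.004,0, 0.015,0,-0.001,0,0,0,0, 0.012,0,0,0,0,0,0, 0.005,0,0,0,0,0,0, 0,0,0,0,0,0,0, 0,0,0,0,0,0,0, 0,0,0,0,0,0,0, 0,0,0,0,0,0,0]';python3 -c "
from h import *
go([.6071,.1505,.037],-.18)"
```

```text
clock: 20.87
eef_pos: [0.6096, 0.1509, 0.0494]
tool_rot: [1.347, 1.114, -1.341]
ft_force: [0.8, -0.5, -0.4]
grip_width: 0.541
t 20.87 p [0.6096, 0.1509, 0.0494] w 0.541 F [0.8, -0.5, -0.4] x [0.004, 0.001, -1.0] jawang -0.185 q [-0.12, 0.67, -0.32, 1.73, 0.28, 0.78, -0.75]
  jaw -0.18: rotvec [-0.005, -0.001, -0.004]
  jaw 2.96: rotvec [3.136, -0.006, 0.002]
  tool shift now (x fwd/down,y,z) mm [12.4, -2.5, 0.8] | tool y [0.983, -0.184, 0.004] z [-0.184, -0.983, -0.001]
  |d| 0.013 world d [-0.0025, -0.0004, -0.0124]
```

```bash
python3 -m creep '[0.007,-0.003,0.001,0,0,0,0, 0.005,0,0,0,0,0,0, 0.001,0,0,0,0,0,0, 0,0,0,0,0,0,0, 0,0,0,0,0,0,0, 0,0,0,0,0,0,0, 0,0,0,0,0,0,0, 0,0,0,0,0,0,0]';python3 -c "
from h import *
go([.6071,.1505,.037],-.18)"
```

```text
clock: 21.53
eef_pos: [0.6071, 0.1507, 0.0366]
tool_rot: [1.349, 1.113, -1.339]
ft_force: [0.2, -0.3, -0.8]
grip_width: 0.541
t 21.53 p [0.6071, 0.1507, 0.0366] w 0.541 F [0.2, -0.3, -0.8] x [0.006, 0.001, -1.0] jawang -0.185 q [-0.12, 0.68, -0.31, 1.75, 0.29, 0.75, -0.76]
  jaw -0.18: rotvec [-0.005, -0.002, -0.006]
  jaw 2.96: rotvec [3.136, -0.009, 0.004]
  tool shift now (x fwd/down,y,z) mm [-0.4, 0.0, 0.2] | tool y [0.983, -0.184, 0.006] z [-0.184, -0.983, -0.002]
  |d| 0.0 world d [-0.0, -0.0002, 0.0004]
```

Release, then rise and head to the tape roll at (0.464, 0.001).

```bash
python3 -m creep '[0,0,0,0,0,0,0.65, 0,0,0,0,0,0,0.7, 0,0,0,0,0,0,0.7, 0,0,0,0,0,0,0.7, -0.02,0,0,0,0,0,0.7, -0.035,0,0,0,0,0,0.7, -0.04,0,0,0,0,0,0.7, -0.02,0,0,0,0,0,0.7]';python3 -c "
from h import *
go([.4645,.001,.12],-.18)"
```

```text
clock: 22.2
eef_pos: [0.603, 0.1494, 0.1499]
tool_rot: [1.34, 1.118, -1.348]
ft_force: [1.0, 1.0, 0.1]
grip_width: 0.699
t 22.20 p [0.603, 0.1494, 0.1499] w 0.699 F [1.0, 1.0, 0.1] x [-0.005, -0.002, -1.0] jawang -0.185 q [-0.09, 0.54, -0.35, 1.66, 0.22, 0.98, -0.7]
  jaw -0.18: rotvec [-0.005, 0.002, 0.004]
  jaw 2.96: rotvec [3.137, 0.007, -0.004]
  tool shift now (x fwd/down,y,z) mm [30.8, -108.8, 171.3] | tool y [0.983, -0.184, -0.004] z [-0.184, -0.983, 0.003]
  |d| 0.205 world d [-0.1385, -0.1484, -0.0299]
```

```bash
python3 -m creep '[0,-0.018,0.03,0,0,0,0.9, 0,-0.022,0.034,0,0,0,0.9, 0,-0.022,0.034,0,0,0,0.9, 0,-0.022,0.034,0,0,0,0.9, 0,-0.018,0.03,0,0,0,0.9, 0,-0.006,0.01,0,0,0,0.9, 0,0,0,0,0,0,0.9, 0,0,0,0,0,0,0.9]';python3 -c "
from h import *
go([.4645,.001,.10],-.18)"
```

```text
clock: 22.87
eef_pos: [0.4636, -0.002, 0.1564]
tool_rot: [1.351, 1.112, -1.333]
ft_force: [0.6, -0.5, 0.4]
grip_width: 0.9
t 22.87 p [0.4636, -0.002, 0.1564] w 0.9 F [0.6, -0.5, 0.4] x [0.011, 0.003, -1.0] jawang -0.183 q [0.2, 0.3, -0.38, 2.04, 0.15, 0.81, -0.45]
  jaw -0.18: rotvec [-0.003, -0.005, -0.01]
  jaw 2.96: rotvec [3.138, -0.016, 0.007]
  tool shift now (x fwd/down,y,z) mm [56.4, -0.2, -2.8] | tool y [0.983, -0.182, 0.01] z [-0.182, -0.983, -0.005]
  |d| 0.056 world d [0.0009, 0.003, -0.0564]
```

```bash
python3 -c "
from h import *
c=load('top0.npz')
for u in [(314,221),(318,221),(312,235),(319,240),(300,284),(316,286)]: print(u,ray(c,u,.008).round(3))
cv2.imwrite('pics/t2.png',cv2.resize(c['image'][180:260,270:370],None,fx=6,fy=6,interpolation=2))"
```

```text
(314, 221) [[0.415 0.012 0.008]]
(318, 221) [[0.415 0.    0.008]]
(312, 235) [[0.375 0.016 0.008]]
(319, 240) [[ 0.361 -0.004  0.008]]
(300, 284) [[0.237 0.046 0.008]]
(316, 286) [[0.233 0.001 0.008]]
```

View pics/t2.png

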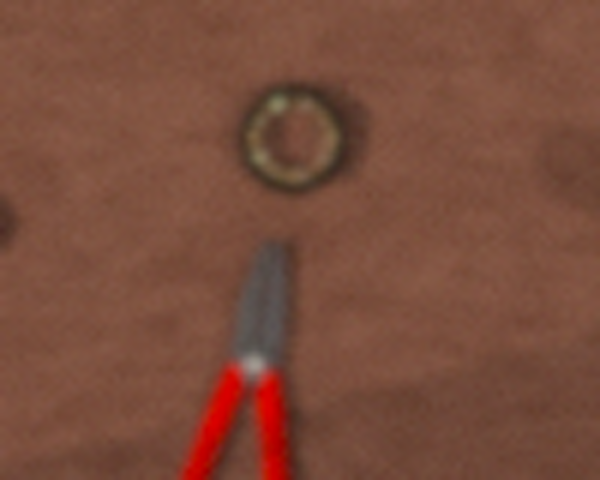

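```bash
python3 -m creep '[0.005,0,0,-0.12,0,0,0.9, 0.005,0,0,-0.12,0,0,0.9, 0.005,0,0,-0.12,0,0,0.9, 0.005,0,0,-0.12,0,0,0.9, 0.005,0,0,-0.12,0,0,0.9, 0.005,0,0,-0.12,0,0,0.9, 0.005,0,0,-0.1,0,0,0.9, 0,0,0,0,0,0,0.9]';python3 -c "
from h import *
go([.4645,.001,.017],.7)"
```

```text
clock: 23.53
eef_pos: [0.4755, 0.0102, 0.1221]
tool_rot: [0.712, 1.441, -0.681]
ft_force: [-0.5, 0.6, 0.4]
grip_width: 0.899
t 23.53 p [0.4755, 0.0102, 0.1221] w 0.899 F [-0.5, 0.6, 0.4] x [0.021, 0.011, -1.0] jawang 0.677 q [0.32, 0.39, -0.56, 2.05, 0.29, 0.75, 0.25]
  jaw 0.70: rotvec [-0.023, 0.005, -0.024]
  jaw 3.84: rotvec [3.118, -0.037, -0.008]
  tool shift now (x fwd/down,y,z) mm [104.7, -16.8, -0.2] | tool y [0.779, 0.626, 0.024] z [0.626, -0.78, 0.005]
  |d| 0.106 world d [-0.011, -0.0092, -0.1051]
```

```bash
python3 -m creep '[0.01,-0.012,0,-0.02,0.005,-0.023,0.9, 0.015,-0.003,0,0,0,0,0.9, 0.02,0,0,0,0,0,0.9, 0.015,0,0,0,0,0,0.9, 0.005,0,0,0,0,0,0.9, 0,0,0,0,0,0,0.9, 0,0,0,0,0,0,0.9, 0,0,0,0,0,0,0.9]';python3 -c "
from h import *
go([.4645,.001,.017],.7)"
```

```text
clock: 24.2
eef_pos: [0.4663, 0.0039, 0.0535]
tool_rot: [0.69, 1.461, -0.692]
ft_force: [-0.5, -0.5, 0.3]
grip_width: 0.899
t 24.20 p [0.4663, 0.0039, 0.0535] w 0.899 F [-0.5, -0.5, 0.3] x [-0.003, 0.0, -1.0] jawang 0.686 q [0.25, 0.5, -0.49, 2.11, 0.4, 0.62, 0.17]
  jaw 0.70: rotvec [-0.014, -0.002, 0.002]
  jaw 3.84: rotvec [3.128, 0.003, 0.003]
  tool shift now (x fwd/down,y,z) mm [36.5, -3.1, 1.2] | tool y [0.774, 0.634, -0.002] z [0.634, -0.774, -0.002]
  |d| 0.037 world d [-0.0018, -0.0029, -0.0365]
```

```bash
python3 -m creep '[0.01,-0.003,0.001,0,0,0,0.9, 0.01,0,0,0,0,0,0.9, 0.008,0,0,0,0,0,0.9, 0.002,0,0,0,0,0,0.9, 0,0,0,0,0,0,0.9, 0,0,0,0,0,0,0.9, 0,0,0,0,0,0,0.9, 0,0,0,0,0,0,0.9]';python3 -c "
from h import *
go([.4645,.001,.017],.7)"
```

```text
clock: 24.87
eef_pos: [0.4657, 0.0009, 0.0222]
tool_rot: [0.692, 1.457, -0.692]
ft_force: [0.5, -0.8, -0.1]
grip_width: 0.9
t 24.87 p [0.4657, 0.0009, 0.0222] w 0.9 F [0.5, -0.8, -0.1] x [0.0, -0.0, -1.0] jawang 0.684 q [0.22, 0.55, -0.45, 2.14, 0.45, 0.54, 0.13]
  jaw 0.70: rotvec [-0.016, 0.0, -0.0]
  jaw 3.84: rotvec [3.126, -0.0, -0.001]
  tool shift now (x fwd/down,y,z) mm [5.2, -0.9, -0.9] | tool y [0.775, 0.632, 0.0] z [0.632, -0.775, 0.0]
  |d| 0.005 world d [-0.0012, 0.0001, -0.0052]
```

```bash
python3 -m creep '[0.004,-0.001,-0.001,0,0,0,0.9, 0.001,0,0,0,0,0,0.9, 0,0,0,0,0,0,0.8, 0,0,0,0,0,0,0.7, 0,0,0,0,0,0,0.5, 0,0,0,0,0,0,0.3, 0,0,0,0,0,0,0, 0,0,0,0,0,0,0]';python3 -m creep '[0,0,0,0,0,0,0, 0,0,0,0,0,0,0, 0,0,0,0,0,0,0, 0,0,0,0,0,0,0, 0,0,0,0,0,0,0, 0,0,0,0,0,0,0, 0,0,0,0,0,0,0, 0,0,0,0,0,0,0]'; python3 -c "
from h import *
go([.4645,.001,.017],.7)"
```

```text
clock: 25.53
eef_pos: [0.4649, 0.0011, 0.0175]
tool_rot: [0.692, 1.456, -0.691]
ft_force: [0.5, -0.0, -0.6]
grip_width: 0.548
clock: 26.2
eef_pos: [0.4648, 0.001, 0.0175]
tool_rot: [0.693, 1.456, -0.691]
ft_force: [-0.4, 0.0, -0.5]
grip_width: 0.545
t 26.20 p [0.4648, 0.001, 0.0175] w 0.545 F [-0.4, 0.0, -0.5] x [0.002, -0.0, -1.0] jawang 0.684 q [0.22, 0.55, -0.44, 2.15, 0.46, 0.53, 0.12]
  jaw 0.70: rotvec [-0.016, 0.002, -0.001]
  jaw 3.84: rotvec [3.126, -0.002, -0.002]
  tool shift now (x fwd/down,y,z) mm [0.5, -0.2, -0.2] | tool y [0.775, 0.632, 0.001] z [0.632, -0.775, 0.002]
  |d| 0.001 world d [-0.0003, 0.0, -0.0005]
```

```bash
python3 -m creep '[-0.02,0,0,0,0,0,0, -0.03,0,0,0,0,0,0, -0.035,0,0,0.1,0,0,0, -0.025,0,0,0.12,0,0,0, -0.01,0,0,0.12,0,0,0, 0,0,0,0.12,0,0,0, 0,0,0,0.12,0,0,0, 0,0,0,0.12,0,0,0]'; python3 -c "
from h import *
go([.6339,.2961,.15],-.18)
aft([.6339,.2961,.15],-.18)
c=load('top0.npz');W=cloud(c)
for u in [(150,110),(158,150),(160,165),(148,130),(120,140)]: print(u,W[u[1],u[0]].round(3))
B=W[95:190,40:175].reshape(-1,3);B=B[B[:,2]>.03];print('cab z',np.percentile(B[:,2],99).round(3),'min y',np.percentile(B[:,1],1).round(3),'x',np.percentile(B[:,0],[1,99]).round(3))"
```

```text
clock: 26.87
eef_pos: [0.4635, 0.0016, 0.1433]
tool_rot: [1.239, 1.193, -1.236]
ft_force: [-0.5, -0.1, -0.3]
grip_width: 0.542
t 26.87 p [0.4635, 0.0016, 0.1433] w 0.542 F [-0.5, -0.1, -0.3] x [0.0, 0.002, -1.0] jawang -0.038 q [0.21, 0.33, -0.4, 2.05, 0.17, 0.8, -0.34]
  jaw -0.18: rotvec [0.142, -0.002, 0.0]
  jaw 2.96: rotvec [-2.999, -0.0, -0.003]
  tool shift now (x fwd/down,y,z) mm [-6.1, 159.1, -300.8] | tool y [0.999, -0.038, -0.0] z [-0.038, -0.999, -0.002]
  |d| 0.34 world d [0.1704, 0.2945, 0.0067]
  after-turn shift mm [-6.7, 114.9, -320.3]
(150, 110) [ 0.726  0.497 -0.   ]
(158, 150) [0.6   0.451 0.045]
(160, 165) [0.557 0.44  0.054]
(148, 130) [0.644 0.462 0.1  ]
(120, 140) [0.605 0.513 0.153]
cab z 0.16 min y 0.443 x [0.501 0.701]
```

```bash
python3 -m creep '[-0.004,0,0,0.1,0,0,0, -0.003,0.01,-0.03,0.03,0,0,0, 0,0.014,-0.039,0,0,0,0, 0,0.014,-0.039,0,0,0,0, 0,0.014,-0.039,0,0,0,0, 0,0.014,-0.039,0,0,0,0, 0,0.014,-0.039,0,0,0,0, 0,0.014,-0.035,0,0,0,0]'; python3 -c "
from h import *
go([.6339,.2961,.15],-.18)
"
```

```text
clock: 27.53
eef_pos: [0.6035, 0.2363, 0.1492]
tool_rot: [1.349, 1.104, -1.361]
ft_force: [0.9, 0.3, 0.2]
grip_width: 0.54
t 27.53 p [0.6035, 0.2363, 0.1492] w 0.54 F [0.9, 0.3, 0.2] x [-0.003, -0.007, -1.0] jawang -0.201 q [-0.23, 0.59, -0.35, 1.59, 0.23, 1.01, -0.85]
  jaw -0.18: rotvec [-0.021, 0.007, 0.002]
  jaw 2.96: rotvec [3.121, 0.003, -0.011]
  tool shift now (x fwd/down,y,z) mm [-1.3, 17.9, -64.7] | tool y [0.98, -0.199, -0.002] z [-0.199, -0.98, 0.007]
  |d| 0.067 world d [0.0304, 0.0598, 0.0008]
```

```bash
python3 -m creep '[0,0.01,-0.03,-0.02,0.006,0.002,0, 0,0.004,-0.014,0,0,0,0, 0,0,-0.004,0,0,0,0, 0,0,0,0,0,0,0, 0,0,0,0,0,0,0, 0.01,0,0,0,0,0,0, 0.02,0,0,0,0,0,0, 0.01,0,0,0,0,0,0]'; python3 -c "
from h import *
go([.6339,.2961,.0225],-.18)
"
```

```text
clock: 28.2
eef_pos: [0.6276, 0.2891, 0.1069]
tool_rot: [1.339, 1.123, -1.334]
ft_force: [-0.4, 0.7, -0.6]
grip_width: 0.539
t 28.20 p [0.6276, 0.2891, 0.1069] w 0.539 F [-0.4, 0.7, -0.6] x [0.001, 0.003, -1.0] jawang -0.174 q [-0.3, 0.69, -0.35, 1.51, 0.26, 0.98, -0.89]
  jaw -0.18: rotvec [0.006, -0.003, -0.001]
  jaw 2.96: rotvec [-3.136, 0.001, -0.005]
  tool shift now (x fwd/down,y,z) mm [84.4, 4.9, -7.8] | tool y [0.985, -0.174, 0.001] z [-0.174, -0.985, -0.003]
  |d| 0.085 world d [0.0063, 0.007, -0.0844]
```

```bash
python3 -m creep '[0.01,0.005,-0.007,0.006,0,0,0, 0.02,0,-0.001,0,0,0,0, 0.015,0,0,0,0,0,0, 0.01,0,0,0,0,0,0, 0,0,0,0,0,0,0, 0,0,0,0,0,0,0, 0,0,0,0,0,0,0, 0,0,0,0,0,0,0]'; python3 -c "
from h import *
go([.6339,.2961,.0225],-.18)
"
```

```text
clock: 28.87
eef_pos: [0.6352, 0.2901, 0.0464]
tool_rot: [1.345, 1.113, -1.349]
ft_force: [0.8, -0.1, -0.8]
grip_width: 0.539
t 28.87 p [0.6352, 0.2901, 0.0464] w 0.539 F [0.8, -0.1, -0.8] x [-0.001, -0.002, -1.0] jawang -0.189 q [-0.31, 0.76, -0.32, 1.53, 0.29, 0.9, -0.92]
  jaw -0.18: rotvec [-0.009, 0.002, 0.001]
  jaw 2.96: rotvec [3.133, 0.001, -0.004]
  tool shift now (x fwd/down,y,z) mm [23.9, -2.4, -5.7] | tool y [0.982, -0.188, -0.001] z [-0.188, -0.982, 0.002]
  |d| 0.025 world d [-0.0013, 0.006, -0.0239]
```

```bash
python3 -m creep '[0.007,-0.002,-0.006,-0.009,0.002,0,0, 0.007,0,-0.001,0,0,0,0, 0.004,0,0,0,0,0,0, 0,0,0,0,0,0,0, 0,0,0,0,0,0,0, 0,0,0,0,0,0,0, 0,0,0,0,0,0,0, 0,0,0,0,0,0,0]'; python3 -c "
from h import *
go([.6339,.2961,.0225],-.18)
c=bot.read_camera('side');cv2.imwrite('pics/s3.png',cv2.resize(c['image'][180:300,140:300],None,fx=4,fy=4))
"
```

```text
clock: 29.53
eef_pos: [0.6358, 0.2995, 0.0293]
tool_rot: [1.343, 1.119, -1.336]
ft_force: [0.2, 0.5, -0.7]
grip_width: 0.548
t 29.53 p [0.6358, 0.2995, 0.0293] w 0.548 F [0.2, 0.5, -0.7] x [0.003, 0.002, -1.0] jawang -0.179 q [-0.32, 0.79, -0.32, 1.53, 0.3, 0.87, -0.92]
  jaw -0.18: rotvec [0.001, -0.003, -0.002]
  jaw 2.96: rotvec [-3.14, 0.004, -0.005]
  tool shift now (x fwd/down,y,z) mm [6.8, -1.3, 3.7] | tool y [0.984, -0.178, 0.002] z [-0.178, -0.984, -0.003]
  |d| 0.008 world d [-0.0019, -0.0034, -0.0068]
```

View pics/s3.png

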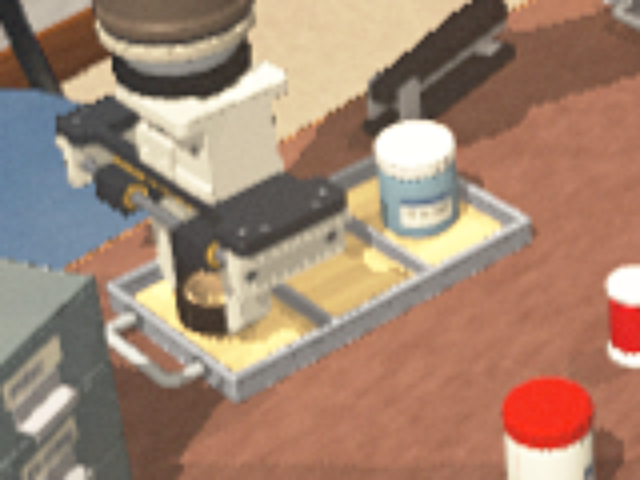

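```bash
python3 -m creep '[0.003,-0.001,0.003,0,0,0,0, 0.003,0,0,0,0,0,0, 0.001,0,0,0,0,0,0, 0,0,0,0,0,0,0, 0,0,0,0,0,0,0, 0,0,0,0,0,0,0, 0,0,0,0,0,0,0, 0,0,0,0,0,0,0]'; python3 -c "
from h import *
go([.6339,.2961,.0215],-.18)
"
```

```text
clock: 30.25
eef_pos: [0.6344, 0.296, 0.0219]
tool_rot: [1.343, 1.119, -1.336]
ft_force: [0.1, -0.1, 0.3]
grip_width: 0.543
t 30.25 p [0.6344, 0.296, 0.0219] w 0.543 F [0.1, -0.1, 0.3] x [0.003, 0.002, -1.0] jawang -0.179 q [-0.32, 0.79, -0.32, 1.54, 0.3, 0.85, -0.93]
  jaw -0.18: rotvec [0.001, -0.003, -0.003]
  jaw 2.96: rotvec [-3.141, 0.004, -0.005]
  tool shift now (x fwd/down,y,z) mm [0.4, -0.5, -0.0] | tool y [0.984, -0.178, 0.003] z [-0.178, -0.984, -0.003]
  |d| 0.001 world d [-0.0005, 0.0001, -0.0004]
```

Release and rise; then on to the red-thread spool at (0.4125, 0.179).

```bash
python3 -m creep '[0,0,0,0,0,0,0.65, 0,0,0,0,0,0,0.7, 0,0,0,0,0,0,0.7, 0,0,0,0,0,0,0.7, -0.02,0,0,0,0,0,0.7, -0.035,0,0,0,0,0,0.7, -0.04,0,0,0,0,0,0.7, -0.02,0,0,0,0,0,0.7]';python3 -c "
from h import *
go([.4125,.179,.13],-.18)"
```

```text
clock: 30.92
eef_pos: [0.6306, 0.294, 0.1342]
tool_rot: [1.333, 1.122, -1.346]
ft_force: [0.3, 0.8, 0.1]
grip_width: 0.7
t 30.92 p [0.6306, 0.294, 0.1342] w 0.7 F [0.3, 0.8, 0.1] x [-0.007, -0.003, -1.0] jawang -0.178 q [-0.3, 0.67, -0.35, 1.47, 0.25, 1.05, -0.88]
  jaw -0.18: rotvec [0.002, 0.004, 0.007]
  jaw 2.96: rotvec [-3.14, -0.01, 0.007]
  tool shift now (x fwd/down,y,z) mm [6.1, -194.2, 151.8] | tool y [0.984, -0.177, -0.007] z [-0.177, -0.984, 0.004]
  |d| 0.247 world d [-0.2181, -0.115, -0.0042]
```

```bash
python3 -m creep '[-0.01,-0.028,0.022,0,0,0,0.7, 0,-0.032,0.025,0,0,0,0.7, 0,-0.032,0.025,0,0,0,0.7, 0,-0.032,0.025,0,0,0,0.7, 0,-0.03,0.024,0,0,0,0.7, 0,-0.025,0.018,0,0,0,0.7, 0,-0.008,0.006,0,0,0,0.7, 0,0,0,0,0,0,0.7]';python3 -c "
from h import *
go([.4125,.179,.029],-.18)"
```

```text
clock: 31.58
eef_pos: [0.4152, 0.1823, 0.1509]
tool_rot: [1.346, 1.116, -1.333]
ft_force: [0.2, 0.4, -0.0]
grip_width: 0.702
t 31.58 p [0.4152, 0.1823, 0.1509] w 0.702 F [0.2, 0.4, -0.0] x [0.008, 0.003, -1.0] jawang -0.179 q [-0.18, 0.3, -0.43, 2.07, 0.18, 0.8, -0.89]
  jaw -0.18: rotvec [0.001, -0.004, -0.007]
  jaw 2.96: rotvec [-3.141, 0.011, -0.007]
  tool shift now (x fwd/down,y,z) mm [121.8, -2.9, 4.3] | tool y [0.984, -0.178, 0.007] z [-0.178, -0.984, -0.004]
  |d| 0.122 world d [-0.0027, -0.0033, -0.1219]
```

```bash
python3 -m creep '[0.015,-0.002,0.002,0,-0.004,-0.007,0.7, 0.02,0,0,0,0,0,0.7, 0.02,0,0,0,0,0,0.7, 0.02,0,0,0,0,0,0.7, 0.01,0,0,0,0,0,0.7, 0,0,0,0,0,0,0.7, 0,0,0,0,0,0,0.7, 0,0,0,0,0,0,0.7]';python3 -c "
from h import *
go([.4125,.179,.029],-.18)"
```

```text
clock: 32.25
eef_pos: [0.4219, 0.1859, 0.0658]
tool_rot: [1.351, 1.116, -1.329]
ft_force: [-0.3, 0.3, -0.5]
grip_width: 0.7
t 32.25 p [0.4219, 0.1859, 0.0658] w 0.7 F [-0.3, 0.3, -0.5] x [0.011, 0.006, -1.0] jawang -0.180 q [-0.24, 0.44, -0.37, 2.14, 0.28, 0.59, -0.99]
  jaw -0.18: rotvec [0.0, -0.008, -0.01]
  jaw 2.96: rotvec [-3.141, 0.015, -0.013]
  tool shift now (x fwd/down,y,z) mm [36.7, -8.4, 8.8] | tool y [0.984, -0.179, 0.01] z [-0.179, -0.984, -0.008]
  |d| 0.039 world d [-0.0094, -0.0069, -0.0368]
```

```bash
python3 -m creep '[0,-0.007,0.008,0,-0.007,-0.01,0.7, 0.008,-0.001,0.001,0,0,0,0.7, 0.012,0,0,0,0,0,0.7, 0.008,0,0,0,0,0,0.7, 0,0,0,0,0,0,0.7, 0,0,0,0,0,0,0.7, 0,0,0,0,0,0,0.7, 0,0,0,0,0,0,0.7]';python3 -c "
from h import *
go([.4125,.179,.029],-.18)"
```

```text
clock: 32.92
eef_pos: [0.414, 0.1786, 0.0392]
tool_rot: [1.346, 1.118, -1.336]
ft_force: [-0.6, -0.5, -0.8]
grip_width: 0.703
t 32.92 p [0.414, 0.1786, 0.0392] w 0.703 F [-0.6, -0.5, -0.8] x [0.005, 0.003, -1.0] jawang -0.181 q [-0.26, 0.48, -0.35, 2.18, 0.32, 0.53, -1.02]
  jaw -0.18: rotvec [-0.001, -0.004, -0.004]
  jaw 2.96: rotvec [3.141, -0.006, 0.006]
  tool shift now (x fwd/down,y,z) mm [10.2, -1.6, -0.1] | tool y [0.984, -0.18, 0.004] z [-0.18, -0.984, -0.004]
  |d| 0.01 world d [-0.0015, 0.0004, -0.0102]
```

```bash
python3 -m creep '[0.006,-0.002,0,0,0,0,0.7, 0.004,0,0,0,0,0,0.7, 0,0,0,0,0,0,0.7, 0,0,0,0,0,0,0.6, 0,0,0,0,0,0,0.5, 0,0,0,0,0,0,0.2, 0,0,0,0,0,0,0, 0,0,0,0,0,0,0]';python3 -m creep '[0,0,0,0,0,0,0, 0,0,0,0,0,0,0, 0,0,0,0,0,0,0, 0,0,0,0,0,0,0, 0,0,0,0,0,0,0, 0,0,0,0,0,0,0, 0,0,0,0,0,0,0, 0,0,0,0,0,0,0]'; python3 -c "
from h import *
go([.6205,.2233,.14],-.18)"
```

```text
clock: 33.58
eef_pos: [0.4126, 0.1795, 0.029]
tool_rot: [1.347, 1.117, -1.334]
ft_force: [-0.1, 0.9, 0.1]
grip_width: 0.387
clock: 34.25
eef_pos: [0.4126, 0.1795, 0.0291]
tool_rot: [1.347, 1.117, -1.334]
ft_force: [-0.4, 0.3, -0.3]
grip_width: 0.361
t 34.25 p [0.4126, 0.1795, 0.0291] w 0.361 F [-0.4, 0.3, -0.3] x [0.006, 0.004, -1.0] jawang -0.181 q [-0.27, 0.5, -0.33, 2.19, 0.33, 0.5, -1.04]
  jaw -0.18: rotvec [-0.001, -0.005, -0.006]
  jaw 2.96: rotvec [3.141, -0.009, 0.008]
  tool shift now (x fwd/down,y,z) mm [-109.4, 197.2, -81.0] | tool y [0.984, -0.18, 0.006] z [-0.18, -0.984, -0.005]
  |d| 0.24 world d [0.2079, 0.0438, 0.1109]
```

Gripped (33 mm). Lift and carry to the middle compartment; place height 0.034.

```bash
python3 -m creep '[-0.02,0,0,0,0,0,0, -0.03,0,0,0,-0.004,-0.005,0, -0.035,0,0,0,0,0,0, -0.015,0.03,-0.012,0,0,0,0, 0,0.037,-0.015,0,0,0,0, 0,0.037,-0.015,0,0,0,0, 0,0.037,-0.015,0,0,0,0, 0,0.035,-0.014,0,0,0,0]';python3 -c "
from h import *
go([.6205,.2233,.14],-.18)"
```

```text
clock: 34.92
eef_pos: [0.5955, 0.2167, 0.1337]
tool_rot: [1.331, 1.122, -1.343]
ft_force: [0.3, 1.0, 0.0]
grip_width: 0.365
t 34.92 p [0.5955, 0.2167, 0.1337] w 0.365 F [0.3, 1.0, 0.0] x [-0.006, -0.004, -1.0] jawang -0.175 q [-0.19, 0.58, -0.37, 1.64, 0.24, 0.97, -0.82]
  jaw -0.18: rotvec [0.005, 0.005, 0.005]
  jaw 2.96: rotvec [-3.137, -0.007, 0.008]
  tool shift now (x fwd/down,y,z) mm [-6.4, 23.5, -10.8] | tool y [0.985, -0.174, -0.005] z [-0.174, -0.985, 0.005]
  |d| 0.027 world d [0.025, 0.0066, 0.0063]
```

```bash
python3 -m creep '[0,0.008,-0.006,0.005,0.005,0.005,0, 0,0.003,-0.002,0,0,0,0, 0,0,0,0,0,0,0, 0,0,0,0,0,0,0, 0.01,0,0,0,0,0,0, 0.015,0,0,0,0,0,0, 0.01,0,0,0,0,0,0, 0,0,0,0,0,0,0]';python3 -c "
from h import *
go([.6205,.2233,.034],-.18)"
```

```text
clock: 35.58
eef_pos: [0.6096, 0.2222, 0.0949]
tool_rot: [1.341, 1.118, -1.342]
ft_force: [-0.1, 0.0, 0.0]
grip_width: 0.364
t 35.58 p [0.6096, 0.2222, 0.0949] w 0.364 F [-0.1, 0.0, 0.0] x [-0.0, -0.001, -1.0] jawang -0.181 q [-0.2, 0.64, -0.35, 1.64, 0.27, 0.91, -0.84]
  jaw -0.18: rotvec [-0.001, 0.001, 0.0]
  jaw 2.96: rotvec [3.14, 0.0, -0.001]
  tool shift now (x fwd/down,y,z) mm [60.9, 10.6, -3.1] | tool y [0.984, -0.18, -0.0] z [-0.18, -0.984, 0.001]
  |d| 0.062 world d [0.0109, 0.0011, -0.0609]
```

```bash
python3 -m creep '[0.01,0.009,-0.003,0,0,0,0, 0.015,0.001,0,0,0,0,0, 0.015,0,0,0,0,0,0, 0.005,0,0,0,0,0,0, 0,0,0,0,0,0,0, 0,0,0,0,0,0,0, 0,0,0,0,0,0,0, 0,0,0,0,0,0,0]';python3 -c "
from h import *
go([.6205,.2233,.034],-.18)"
```

```text
clock: 36.25
eef_pos: [0.6165, 0.2232, 0.0505]
tool_rot: [1.337, 1.12, -1.342]
ft_force: [0.0, 0.0, -0.5]
grip_width: 0.366
t 36.25 p [0.6165, 0.2232, 0.0505] w 0.366 F [0.0, 0.0, -0.5] x [-0.002, -0.001, -1.0] jawang -0.178 q [-0.21, 0.7, -0.34, 1.65, 0.29, 0.84, -0.85]
  jaw -0.18: rotvec [0.002, 0.002, 0.002]
  jaw 2.96: rotvec [-3.14, -0.003, 0.003]
  tool shift now (x fwd/down,y,z) mm [16.5, 4.0, -0.8] | tool y [0.984, -0.177, -0.002] z [-0.177, -0.984, 0.002]
  |d| 0.017 world d [0.004, 0.0001, -0.0165]
```

```bash
python3 -m creep '[0.006,0.004,-0.001,0,0,0,0, 0.005,0,0,0,0,0,0, 0.004,0,0,0,0,0,0, 0.001,0,0,0,0,0,0, 0,0,0,0,0,0,0, 0,0,0,0,0,0,0, 0,0,0,0,0,0,0, 0,0,0,0,0,0,0]';python3 -c "
from h import *
go([.6205,.2233,.034],-.18)"
```

```text
clock: 36.92
eef_pos: [0.6221, 0.2239, 0.0347]
tool_rot: [1.34, 1.119, -1.339]
ft_force: [0.3, 0.2, -0.4]
grip_width: 0.367
t 36.92 p [0.6221, 0.2239, 0.0347] w 0.367 F [0.3, 0.2, -0.4] x [0.001, -0.0, -1.0] jawang -0.179 q [-0.22, 0.73, -0.33, 1.65, 0.3, 0.82, -0.85]
  jaw -0.18: rotvec [0.001, 0.0, -0.001]
  jaw 2.96: rotvec [-3.14, 0.001, 0.0]
  tool shift now (x fwd/down,y,z) mm [0.7, -1.4, 0.9] | tool y [0.984, -0.178, 0.001] z [-0.178, -0.984, 0.0]
  |d| 0.002 world d [-0.0016, -0.0006, -0.0007]
```

```bash
python3 -m creep '[0,0,0,0,0,0,0.5, 0,0,0,0,0,0,0.6, 0,0,0,0,0,0,0.6, 0,0,0,0,0,0,0.6, -0.02,0,0,0,0,0,0.6, -0.035,0,0,0,0,0,0.6, -0.04,0,0,0,0,0,0.6, -0.04,0,0,0,0,0,0.6]'; python3 -m creep '[-0.03,-0.01,0.02,0,0,0,0.6, -0.02,-0.02,0.034,0,0,0,0.6, 0,-0.02,0.035,0,0,0,0.6, 0,-0.02,0.035,0,0,0,0.6, 0,-0.02,0.035,0,0,0,0.6, 0,-0.02,0.035,0,0,0,0.6, 0,-0.01,0.015,0,0,0,0.6, 0,0,0,0,0,0,0.6]'
python3 -c "
from h import *
for n in('top','side'):
    c=bot.read_camera(n);np.savez(n+'1.npz',**c);cv2.imwrite('pics/%s_end.png'%n,c['image'])"
```

```text
clock: 37.58
eef_pos: [0.6167, 0.2214, 0.1643]
tool_rot: [1.325, 1.125, -1.354]
ft_force: [0.8, 0.6, -1.0]
grip_width: 0.601
clock: 38.25
eef_pos: [0.4605, 0.0355, 0.2282]
tool_rot: [1.339, 1.118, -1.334]
ft_force: [-0.7, 0.3, 0.9]
grip_width: 0.599
```

View pics/top_end.png

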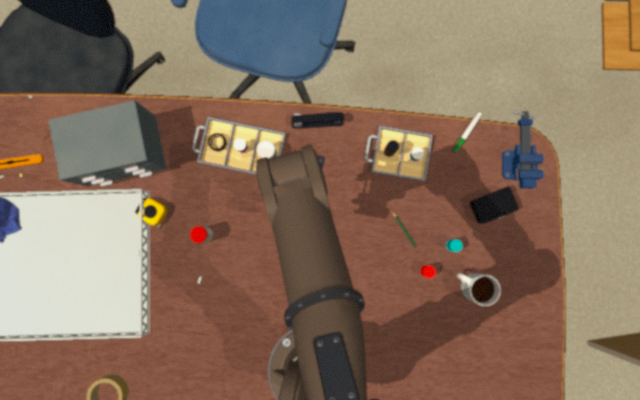

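View pics/side_end.png

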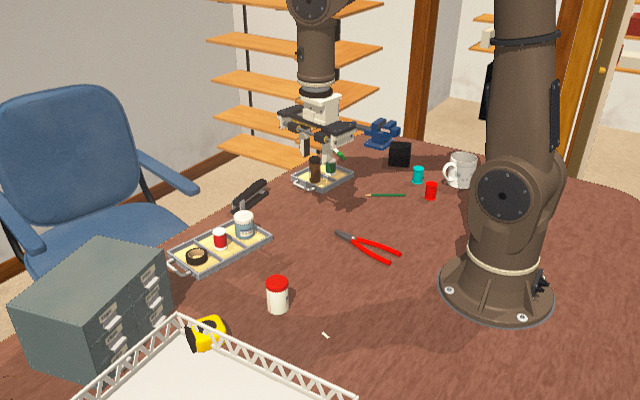

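```bash
python3 -c "
from h import *
c=load('top1.npz')
L=(np.array([.6205,.2233]),.180);S=(np.array([.614,-.234]),.148)
for n,u,z,T,a in [('tape',(218,142),.023,L,(0,.074)),('spR',(240,146),.052,L,(0,0)),('wide',(265,150),.065,L,(0,-.074)),('narrow',(392,148),.085,S,(0,.037)),('spG',(416,155),.052,S,(0,-.037)),('medium',(199,234),.076,None,None)]:
    r=disc(c,u,z,r=13 if T else 22,tol=.008)
    X=r[0][:2]
    if T:
        d=X-T[0];y=np.array([np.sin(T[1]),np.cos(T[1])]);x=np.array([y[1],-y[0]])
        print(n,r[0].round(4),'ext',r[1].round(3),'z',r[3].round(4),'tray x,y err mm',((np.array([d@x,d@y])-a)*1000).round(1))
    else: print(n,r[0].round(4),'z',r[3].round(4))
a=cv2.resize(c['image'][105:190,190:295],None,fx=4,fy=4,interpolation=2);b=cv2.resize(c['image'][110:195,355:440],None,fx=4,fy=4,interpolation=2)
cv2.imwrite('pics/ce.png',np.hstack([a,b]))
s=load('side1.npz');cv2.imwrite('pics/cs.png',np.vstack([cv2.resize(s['image'][200:285,160:285],None,fx=4.5,fy=4.5,interpolation=2)[:,:560],cv2.resize(s['image'][145:200,270:370],(560,220),interpolation=2)]))
"
```

```text
tape [0.6333 0.2936 0.023 ] ext [0.049 0.052] z 0.0214 tray x,y err mm [-0.  -2.5]
spR [0.6204 0.2232 0.052 ] ext [0.031 0.031] z 0.0525 tray x,y err mm [-0.1 -0.1]
wide [0.6061 0.148  0.065 ] ext [0.047 0.047] z 0.065 tray x,y err mm [-0.7 -2.7]
narrow [ 0.6194 -0.1977  0.085 ] ext [0.033 0.033] z 0.0848 tray x,y err mm [ 0.  -0.3]
spG [ 0.607  -0.2706  0.052 ] ext [0.031 0.033] z 0.0527 tray x,y err mm [-1.5 -0.2]
medium [0.3683 0.3197 0.076 ] z 0.0756
```

View pics/ce.png

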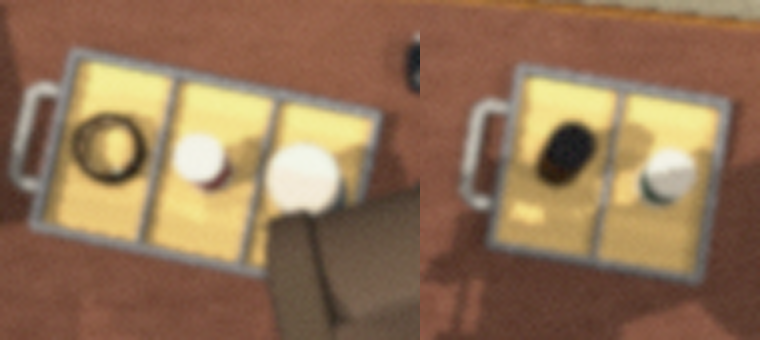

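View pics/cs.png

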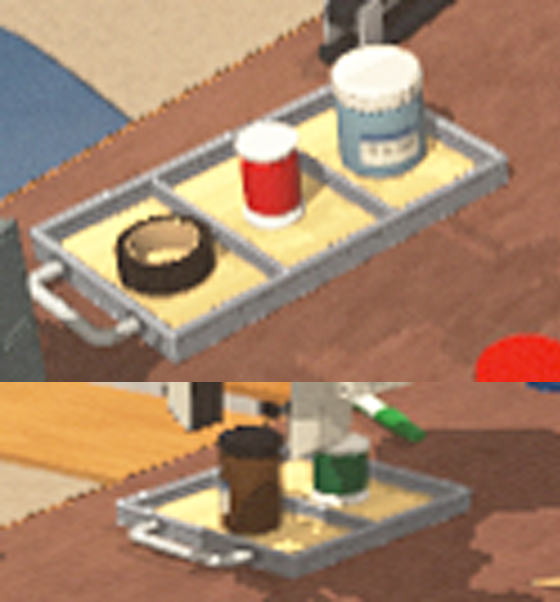

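All five items measure within 3 mm of their compartment middles. They sit at the right heights, and the medium jar hasn't moved. I'm handing in.

```bash
python3 -m creep '[0,0,0,0,0,0,0.6, 0,0,0,0,0,0,0.6, 0,0,0,0,0,0,0.6, 0,0,0,0,0,0,0.6, 0,0,0,0,0,0,0.6, 0,0,0,0,0,0,0.6, 0,0,0,0,0,0,0.6, 0,0,0,0,0,0,0.6]'; python3 -c "
from bench import bot
print(bot.close_job())"
```

```text
clock: 39.02
eef_pos: [0.4671, 0.0448, 0.2282]
tool_rot: [1.337, 1.127, -1.321]
ft_force: [-0.3, -0.3, 0.3]
grip_width: 0.602
the job is handed in; nothing more can be done
None
```

I made up both kits and handed the job in at about 39 s of the 120 s allowed.

- **Long tray:** the tape is beside the handle, the red-thread white-rimmed spool is in the middle, and the wide jar is at the far end.
- **Short tray:** the narrow jar is beside the handle and the green-thread white-rimmed spool is in the other compartment.

**Last checks:** in the final top view, every item's centre was within 3 mm of its compartment's middle. Top heights were within 2 mm of what each item should show standing on the tray floor. The side view shows all five upright and the gripper raised clear, with near-zero wrist force. The medium jar read within 0.3 mm of where it started.

**Disagreements:** in the first measurements, the side camera put the objects up to about 5 mm from the top camera's positions. I put that down to it seeing only their near faces and relied mainly on the top view. No check failed.

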